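# Lock the rocking mixer and key in its level zeroing

## Robot

A 6-joint arm with a two-finger parallel gripper is mounted at the origin on the work surface; the furniture and walls round the work are solid. World frame = base frame: x ahead of the robot, y to its left, z up, the work surface at z = 0. Lengths are in m, angles in degrees, forces in N, time in s.
With the tool pointing down it reaches from about 0.3 to 0.75 m from the base axis. Payload 8.5 kg.
Tool frame: the origin (TCP) lies on the centre line of the jaws, within the pads' length; the fingertips stand env.tcp_to_tips ahead of it and the grasp point (between the pads) lies 8 mm behind it (env.tcp_to_tips is the distance from the TCP to the fingertips, in m); z points along the fingers, y is the direction in which the jaws open and shut (so a half turn about z gives the same grasp; the last joint's range is limited). The gripper opens to 85 mm and grips with 20 to 120 N. Pads are 22 mm wide; open, the fingers measure 114 mm over their backs; the gripper's body (76 mm by 85 mm) begins 54 mm behind the grasp point. The pads swing forward as they close: fully open they stand 13 mm farther back than shut.
Start: joints at [51.091, 21.807, 74.336, -0, 83.858, -12.336], TCP at [0.246, 0.492, 0.242] pointing down, gripper open.
Joint ranges: [-178.18, 178.18], [-50.72, 133.34], [12.68, 142.11], [-81.47, 261.47], [9.98, 163.14], [-165.26, 165.26]. Speed limits (degrees/s): [136.94, 136.94, 180, 180, 180, 180].

## Interface

Orientations are given as a 3x3 rotation matrix whose columns are the frame's x, y, z axes.
In Python, from rig import env gives the robot as it stands. The module is installed in compiled form; this text tells all that it offers.
- The arm moves only by the tool carry_out, never from a script. Its argument "rows" is a list of rows, each an object of numbers: "tx", "ty", "tz": the shift along the tool's x, y, z in cm; "yaw": the turn about the tool's z in rad. In form: [{"tx": .., "ty": .., "tz": .., "yaw": ..}, ...]. A call has 1 to 12 rows; each row shifts and turns the pose as measured when the row begins, along the tool's axes as they then stand; what a row does not reach is not made up. A row lasts 1/10 s, in which the tool goes at most 50 mm and 8.59 degrees, less where a joint would pass 70% of its speed; a pose out of reach is approached as far as the arm can. A call is refused whole if a number of a shift passes 5 or a number of a turn 0.15, either way. A call with a gripper value outside its range is refused whole. "jaw" is the closure, from -1 (fully open) to 1 (shut), set as the call begins (left out, the last holds). The fingers move at their own pace and stop on an object; "squeeze" is the grip in N (left out, the last holds). Time passes only in rows, so rows that do not move let the fingers close. It gives the time, the measured TCP pose, the force and the opening at its end, in the units of the state.
- env.observe(): the state, without advancing time (a new reading comes with each control period).
- env.get_image(name): name is "scene" or "top" or "wrist"; returns the picture (480x640x3 uint8, red, green, blue); there is no depth.
- env.camera_params(name): a dict with "vertical_fov" (degrees; the focal length in pixels is half the picture's height over the tangent of half this angle, whatever the lens; pixels are square), "cx", "cy" (the principal point, pixels), "k1" (the pictures are not rectified: a ray, as slopes to the right and down, at radius r is drawn at 1 + k1 r^2 times it, then the intrinsics apply), "view" (4x4, takes a point from world to camera coordinates). Camera axes: x right, y up, looking along -z (the intrinsics and any distortion apply to the point x, -y, -z); pixel columns grow to the right and rows downward; lengths in m; the calibration is good to about 2 mm. A picture is of the moment at which its call begins: read the wrist's pose just before it. camera_params takes no time and is no camera call; for the wrist camera it gives the pose at the moment of the call.
- env.close_job(): hands the job in, once; it reports no verdict.
The state is a dict: "time_s": time; "q": joint angles; "qvel": joint speeds; "joint_efforts": joint torques, N m; "position": TCP position; "tool_rot": TCP orientation; "ft_force": force on the tool from outside, world axes, zero at the start; "wrist_torque": the same for the moment, N m; "grip_width": finger opening in m.
Only numpy, scipy, OpenCV 4.12 (cv2) and the standard library are available. Lean on these libraries where they do the work, as an engineer would, in place of code of your own. Each camera call takes 0.05 s, during which the arm holds its last target. There are 200 camera calls.

## Task

Zero the rocking mixer: take the lock pin from its holder and push it from the left through both eyelets, the ear's and the platform tongue's, until its knob sits against the ear. Only then press the keys one at a time, each fully down and let up again: first the bar key, then the square key, then the round key. Do not press the plus-shaped key, leave the pin in, and leave the cup, counter and vial where they stand.

Things in the scene. Friction and masses are not known exactly. Their poses are not given: they have to be found in the camera images.
- mixer: white rocking mixer fixed to the table, housing 130 (x) x 220 (y) x 40 mm, origin under its centre, x away from the robot, y left. Four key modules, 46 mm apart along y, lie on its front (x = -42 mm) in an order that changes. Behind them a ribbed rocking platform (centre x = 28 mm, 70 x 150 mm, y -108 to +42, top 102 mm above the table) stands on a pedestal at y = -45 mm
- eyelet_outer (a point): centre of the 13 mm hole in the upright aluminium ear on the mixer's left end, on the ear's outer (+y) face; ear 10 mm thick, 34 mm wide, top 90 mm above the table; hole axis along the mixer's y, 75 mm above the table, 35 mm above the housing. Axes as the mixer's
- eyelet_inner (a point): centre of the 13 mm hole in the aluminium tongue (10 mm thick) that hangs under the platform's left end, 50 mm further in (-y) on the same axis; the space beyond it is free for 60 mm
- lock_pin: lock pin: steel rod 8 mm thick, 100 mm long, rounded tip, on a square black knob 18 x 18 x 28 mm; 40 g, balances 36 mm down the rod from the knob. Origin on the axis at the knob's front face; rod to -y (tip y = -100 mm), knob to y = +28 mm. Starts level in the holder, axis 32 mm above the table
- pin_tip (a point): tip of the lock pin's rod
- holder: grey pin holder fixed to the table, 60 x 150 mm, base plate 6 mm thick, origin under its centre. At +y (y 34 to 71 mm) a pocket with walls 42 mm high encloses the knob, which cannot be gripped there; at y = -52 mm a 36 mm high fork carries the rod; between (y -45 to +32 mm) the rod lies free. The pin lifts straight up
- bar_key (a joint): travel of the bar key: 0 = up, 0.005 m = fully down (about 3.5 N); springs back when let go
- bar_top (a point): centre of the top face of the bar key, a bar 12 mm (x) by 32 mm (y); 10 mm above its black 40 x 40 x 6 mm module, 56 mm above the table; pressed straight down. Axes as the mixer's
- square_key (a joint): travel of the square key: 0 = up, 0.005 m = fully down (about 3.5 N); springs back when let go
- square_top (a point): centre of the top face of the square key, a 20 mm square; 10 mm above its black 40 x 40 x 6 mm module, 56 mm above the table; pressed straight down. Axes as the mixer's
- round_key (a joint): travel of the round key: 0 = up, 0.005 m = fully down (about 3.5 N); springs back when let go
- round_top (a point): centre of the top face of the round key, a disc 26 mm across; 10 mm above its black 40 x 40 x 6 mm module, 56 mm above the table; pressed straight down. Axes as the mixer's
- plus_key (a joint): travel of the plus key: 0 = up, 0.005 m = fully down (about 3.5 N); springs back when let go
- plus_top (a point): centre of the top face of the plus key, a plus sign 30 mm across with arms 8 mm wide; 10 mm above its black 40 x 40 x 6 mm module, 56 mm above the table; pressed straight down. Axes as the mixer's
- cup: bystander: specimen cup with lid, 65 x 65 x 64 mm, origin under its centre
- counter: bystander: hand tally counter, 37 x 68 x 26 mm, origin under its centre
- vial: bystander: small capped vial, 29 x 29 x 59 mm, origin under its centre
There are look-alikes about, which are no part of the job. There is more than one size of the lock_pin; the job needs the larger.

How it is judged (in metres and radians):
On the way, in this order (a step that is already met when the one before it is completed fails the run):
1. the lock pin is through both eyelets, its knob against the ear (y of lock_pin in the frame of eyelet_outer between -0.004 and 0.005 m and y of pin_tip in the frame of eyelet_inner below -0.02 m and distance between lock_pin and eyelet_outer below 0.008 m and angle between the y axis of lock_pin and the y axis of mixer, either way round below 0.15 rad), for 0.2 s.
2. the bar key is pressed down, alone (value of joint bar_key above 0.0035 m and value of joint each of square_key, round_key, plus_key below 0.0015 m), for 0.04 s.
3. then the square key, alone (value of joint square_key above 0.0035 m and value of joint each of bar_key, round_key, plus_key below 0.0015 m), for 0.04 s.
4. then the round key, alone (value of joint round_key above 0.0035 m and value of joint each of bar_key, square_key, plus_key below 0.0015 m), for 0.04 s.
At the end, for the whole second after the job is handed in: The pin lies still through both eyelets, its knob's front face within 5 mm of the ear; all four keys are up (within 1 mm); the cup, counter and vial are within 20 mm of where they stood (all of step 1 and linear speed of lock_pin below 0.02 m/s and value of joint each of bar_key, square_key, round_key, plus_key below 0.001 m and distance of each of cup, counter, vial from where it was at the start of the episode below 0.02 m); the robot touches nothing.
It fails at once if a key is pressed (over 2 mm) while the pin is not home (10 mm of grace) (value of joint any of bar_key, square_key, round_key, plus_key above 0.002 m and not (distance between lock_pin and eyelet_outer below 0.01 m and angle between the y axis of lock_pin and the y axis of mixer, either way round below 0.17 rad)).
It fails at once if the plus-shaped key is pressed (over 2 mm) (value of joint plus_key above 0.002 m).
It fails at once if two keys are down at once (over 2 mm each) (value of joint each of bar_key, square_key above 0.002 m or value of joint each of bar_key, round_key above 0.002 m or value of joint each of square_key, round_key above 0.002 m).
It fails at once if the cup, counter or vial is moved by more than 30 mm (distance of any of cup, counter, vial from where it was at the start of the episode above 0.03 m).
It also fails if it takes over 61 s, if anything falls off the work surface, if the arm or the gripper's body presses on something with over 40 N, if the wrist force passes 120 N, or if a joint passes its speed limit or range.

## Working session

There is one attempt and no reset: what is moved stays moved. The work goes in short steps, Python scripts to look and compute and a tool call to move; the robot and the scene stay as the last step left them, time stands still between calls to the robot, and variables do not carry over. Pictures are saved under pics/ and viewed, about 8 in all and at most 12, crops included, and the job is handed in when it is done.

Besides the shell and the picture viewer there is one more tool, called as a command line: name --argument value ..., lists and objects as JSON in quotes. carry_out: Moves the arm, as the interface text tells. Its arguments: {"type":"object","properties":{"rows":{"type":"array","items":{"type":"object","properties":{"tx":{"type":"number"},"ty":{"type":"number"},"tz":{"type":"number"},"yaw":{"type":"number"}}}},"jaw":{"type":"number"},"squeeze":{"type":"number"}},"required":["rows"]}

```bash
mkdir -p pics; cat > h.py <<'E'
from rig import env
import numpy as np, cv2
def K(p):
    f=240/np.tan(np.radians(p['vertical_fov'])/2)
    return f
def proj(p,X):
    V=np.array(p['view']);c=V[:3,:3]@np.array(X,float)+V[:3,3]
    a,b=c[0]/-c[2],-c[1]/-c[2];s=1+p['k1']*(a*a+b*b);f=K(p)
    return np.array([p['cx']+f*a*s,p['cy']+f*b*s])
def ray(p,u,v):
    f=K(p);d=np.array([(u-p['cx'])/f,(v-p['cy'])/f]);x=d.copy()
    for _ in range(30): x=d/(1+p['k1']*(x@x))
    V=np.array(p['view']);R=V[:3,:3]
    return -R.T@V[:3,3], R.T@np.array([x[0],-x[1],-1])
def atz(p,u,v,z):
    o,d=ray(p,u,v);return o+d*(z-o[2])/d[2]
def img(n): return cv2.cvtColor(env.get_image(n),cv2.COLOR_RGB2BGR)
def crop(im,x,y,w,h,name):
    c=im[y:y+h,x:x+w];s=min(800/w,600/h);cv2.imwrite('pics/'+name,cv2.resize(c,None,fx=s,fy=s,interpolation=cv2.INTER_CUBIC));print('scale',s)
E
python3 - <<'E'
from h import *
for n in('top','scene','wrist'):
    p=env.camera_params(n);im=img(n);cv2.imwrite(f'pics/{n}0.png',im);o,d=ray(p,320,240);print(n,p['vertical_fov'],p['k1'],o.round(3),d.round(2))
print(env.tcp_to_tips,env.observe())
E
```

```text
top 45.03623745289236 -0.09384883075879329 [0.345 0.203 1.158] [ 0.09 -0.01 -1.  ]
scene 43.94161449667134 -0.07596650389536648 [-0.117 -0.604  0.614] [ 0.52  0.69 -0.5 ]
wrist 60.19493920676437 -0.006692401590032688 [0.182 0.523 0.373] [ 0.24 -0.14 -0.96]
0.011 {'time_s': 0.15, 'q': array([ 5.10922863e+01,  2.18336121e+01,  7.43697548e+01, -2.99929756e-04,
        8.38581840e+01, -1.23354772e+01]), 'qvel': array([ 0.02780525, -0.11003446, -0.20177355,  0.00089054, -0.02180635,
        0.00333132]), 'joint_efforts': array([ 3.32455158e-03, -4.48627782e+01, -2.31347018e+01, -1.33417743e-04,
        3.75740157e-03,  4.39288090e-05]), 'position': array([0.24590596, 0.49175032, 0.24186922]), 'tool_rot': array([[-8.94371276e-01,  4.47324905e-01, -6.70661678e-04],
       [ 4.47325351e-01,  8.94370911e-01, -8.39218066e-04],
       [ 2.24417154e-04, -1.05057650e-03, -9.99999423e-01]]), 'ft_force': array([-0.72292117, -1.06641054, -0.32014559]), 'wrist_torque': array([0.00917308, 0.00306422, 0.01833641]), 'grip_width': 0.08511408298732137}
```

View pics/top0.png

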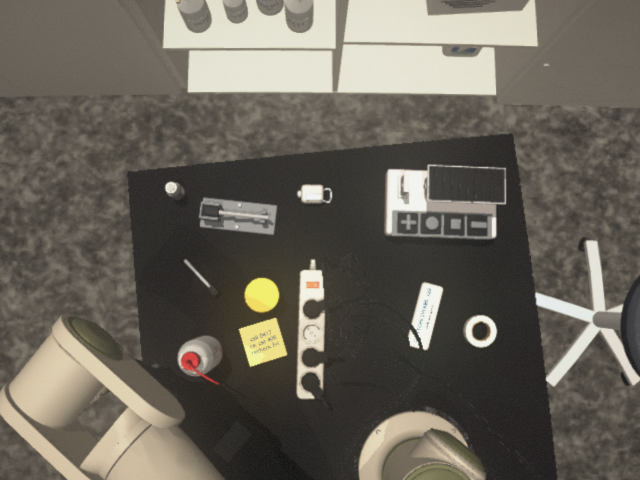

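View pics/scene0.png

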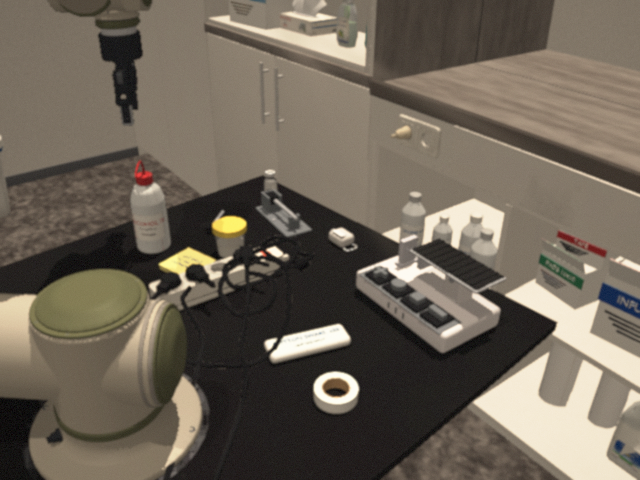

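Top view: mixer near (440,203), holder near (238,217) with knob pocket left, thin rod near (200,277), vial (174,190), counter (314,194), cup (yellow, 262,295). Enlarged crop of the pin candidates and mixer.

```bash
python3 - <<'E'
import cv2,numpy as np
im=cv2.imread('pics/top0.png')
a=cv2.resize(im[165:305,160:290],None,fx=4.2,fy=4.2,interpolation=cv2.INTER_CUBIC)
b=cv2.resize(im[150:250,375:515],None,fx=5.7,fy=5.7,interpolation=cv2.INTER_CUBIC)
cv2.imwrite('pics/a.png',np.clip(a*1.3,0,255));cv2.imwrite('pics/b.png',b);print(a.shape,b.shape)
E
```

```text
(588, 546, 3) (570, 798, 3)[ WARN:0@0.051] global loadsave.cpp:1063 imwrite_ Unsupported depth image for selected encoder is fallbacked to CV_8U.
```

View pics/a.png

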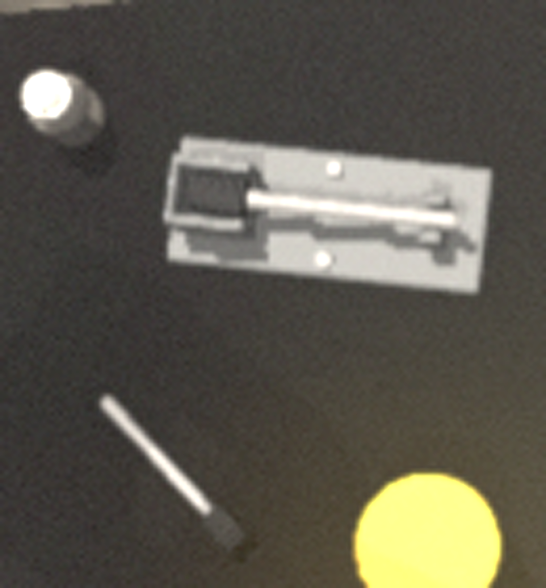

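View pics/b.png

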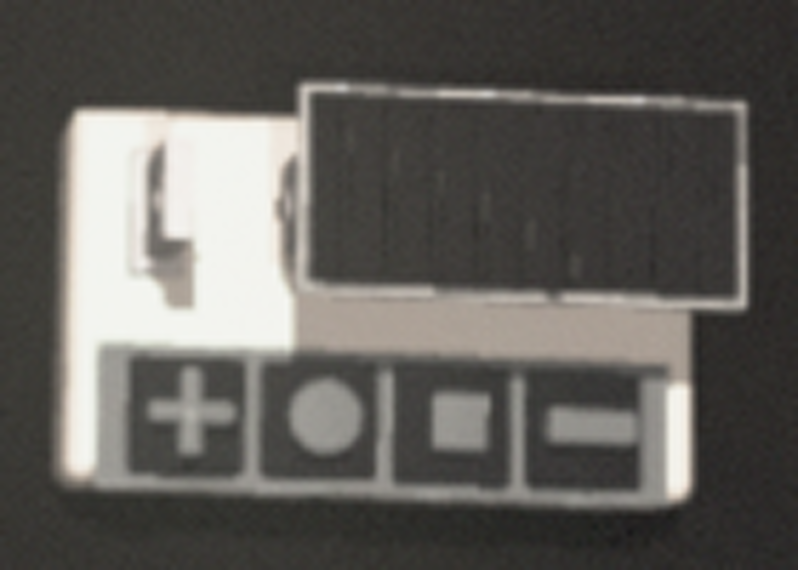

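Candidates: pin in holder (crop rod 248,199→455,219; thicker, big knob) vs. loose thin rod (105,400→240,540), smaller; the holder one fits. Keys left to right: plus, round, square, bar.

```bash
python3 - <<'E'
from h import *
p=env.camera_params('top')
A=lambda x,y,z:atz(p,160+(x-1.6)/4.2,165+(y-1.6)/4.2,z)[:2]
B=lambda x,y,z:atz(p,375+(x-2.3)/5.7,150+(y-2.3)/5.7,z)[:2]
def fit(m,w):
    m=np.array(m,float);w=np.array(w);mc=m.mean(0);wc=w.mean(0)
    a=m-mc;b=w-wc;t=np.arctan2((a[:,0]*b[:,1]-a[:,1]*b[:,0]).sum(),(a*b).sum())
    R=np.array([[np.cos(t),-np.sin(t)],[np.sin(t),np.cos(t)]]);o=wc-R@mc
    print('origin',o.round(4),'deg',np.degrees(t).round(2),'res mm\n',((w-(m@R.T+o))*1e3).round(1));return o,R,t
r=np.array([A(248,199,.032),A(455,219,.036)]);print('rod',r.round(4),np.linalg.norm(r[0]-r[1]))
d=r[0]-r[1];print('yaw of y-axis vs +y',np.degrees(np.arctan2(-d[0],d[1])))
s=A(105,400,.006);e=A(207,512,.006);print('other rod',np.linalg.norm(s-e))
print('holder');fit([(.03,-.075),(-.03,-.075),(-.03,.075),(.03,.075)],[A(490,170,.006),A(478,292,.006),A(168,262,.006),A(184,137,.006)])
print('mixer');o,R,t=fit([(-.042,.069),(-.042,.023),(-.042,-.023),(-.042,-.069)]+[(.063,.042),(.063,-.108),(-.007,-.108),(-.007,.042)],[B(191,411,.056),B(326,415,.056),B(461,421,.056),B(592,426,.056)]+[B(300,85,.102),B(745,104,.102),B(743,307,.102),B(297,289,.102)])
print('ear top corners',[(R.T@(B(*c)-o)).round(4) for c in((133,148,.09),(130,272,.09),(193,240,.09),(165,110,.09))])
print([ (R.T@(atz(p,u,v,z)[:2]-o)) for u,v,z in()])
E
```

```text
rod [[0.5018 0.3871]
 [0.4919 0.2899]] 0.09766477682173823
yaw of y-axis vs +y -5.79263582099065
other rod 0.07242692037901984
holder
origin [0.4977 0.3521] deg -5.8 res mm
 [[-0.5  1.2]
 [ 0.6  0.5]
 [-0.4 -0.7]
 [ 0.3 -1. ]]
mixer
origin [ 0.5196 -0.0511] deg -1.87 res mm
 [[ 0.4 -0.5]
 [ 0.7 -0.6]
 [ 0.3 -0.9]
 [ 0.2 -0.2]
 [-1.4 -0.2]
 [-1.5  0.8]
 [ 0.6  1.6]
 [ 0.8 -0.1]]
ear top corners [array([0.0409, 0.0948]), array([-0.0006,  0.095 ]), array([0.0109, 0.0744]), array([0.0541, 0.0844])]
[]
```

carry_out --rows '[{"tz": -2, "yaw": 0.15}, {"tz": -2, "yaw": 0.15}, {"yaw": 0.15}, {"yaw": 0.15}, {"yaw": 0.15}, {"yaw": 0.15}, {"yaw": 0.15}, {"yaw": 0.15}, {"yaw": 0.03}]' --jaw -1

```text
validation failed for argument at $.ro...
```

```bash
cat >> h.py <<'E'
def go(x,y,z,deg):
    s=env.observe();R=np.array(s['tool_rot']);d=np.array([x,y,z])-s['position']
    a=np.degrees(np.arctan2(R[1,1],R[0,1]))
    print('t',round(s['time_s'],2),'pos',s['position'].round(4),'yang',a.round(2),'F',s['ft_force'].round(1),'w',round(s['grip_width'],4))
    w=np.radians(-(deg-a)); print('tool cm',(R.T@d*100).round(2),'yaw',w.round(3))
E
python3 - <<'E'
from h import *
go(.4997,.372,.16,-5.8)
E
```

```text
t 0.15 pos [0.2459 0.4918 0.2419] yang 63.43 F [-0.7 -1.1 -0.3] w 0.0851
tool cm [-28.06   0.65   8.18] yaw 1.208
```

carry_out --rows '[{"tx": 0, "ty": 0, "tz": -2, "yaw": 0.15}, {"tx": 0, "ty": 0, "tz": -2, "yaw": 0.15}, {"tx": 0, "ty": 0, "tz": 0, "yaw": 0.15}, {"tx": 0, "ty": 0, "tz": 0, "yaw": 0.15}, {"tx": 0, "ty": 0, "tz": 0, "yaw": 0.15}, {"tx": 0, "ty": 0, "tz": 0, "yaw": 0.15}, {"tx": 0, "ty": 0, "tz": 0, "yaw": 0.15}, {"tx": 0, "ty": 0, "tz": 0, "yaw": 0.15}, {"tx": 0, "ty": 0, "tz": 0, "yaw": 0.03}]' --jaw -1

```text
time_s: 1.05
position: [0.2453, 0.491, 0.2809]
tool_rot: [[0.133, 0.991, -0.005], [0.991, -0.133, -0.006], [-0.006, -0.004, -1.0]]
ft_force: [1.0, 0.6, -0.3]
grip_width: 0.0854
```

```bash
python3 - <<'E'
from h import *
go(.4997,.372,.16,-5.8)
E
```

```text
t 1.05 pos [0.2453 0.491  0.2809] yang -7.66 F [ 1.   0.6 -0.3] w 0.0854
tool cm [-8.32 26.85 12.04] yaw -0.033
```

carry_out --rows '[{"tx": -1.4, "ty": 4.5, "tz": 1.5, "yaw": -0.03}, {"tx": -1.4, "ty": 4.5, "tz": 2, "yaw": 0}, {"tx": -1.4, "ty": 4.5, "tz": 2, "yaw": 0}, {"tx": -1.4, "ty": 4.5, "tz": 2, "yaw": 0}, {"tx": -1.4, "ty": 4.5, "tz": 2, "yaw": 0}, {"tx": -1.3, "ty": 4.4, "tz": 2, "yaw": 0}, {"tx": 0, "ty": 0, "tz": 0, "yaw": 0}]'

```text
time_s: 1.75
position: [0.5034, 0.3789, 0.1636]
tool_rot: [[0.099, 0.995, -0.006], [0.995, -0.099, -0.004], [-0.005, -0.006, -1.0]]
ft_force: [-1.0, -0.8, -0.8]
grip_width: 0.0855
```

```bash
python3 - <<'E'
from h import *
go(.4997,.372,.16,-5.8)
p=env.camera_params('wrist');im=img('wrist');cv2.imwrite('pics/w1.png',im)
for n,X in dict(pin0=(.5018,.3871,.032),tip=(.4917,.2876,.032),g=(.4997,.372,.032)).items():print(n,proj(p,X).round(1))
E
```

```text
t 1.75 pos [0.5034 0.3789 0.1636] yang -5.67 F [-1.  -0.8 -0.8] w 0.0855
tool cm [-0.73 -0.29  0.36] yaw 0.002
pin0 [322.3 218.9]
tip [322.3 353.7]
g [321.4 241.3]
```

View pics/w1.png

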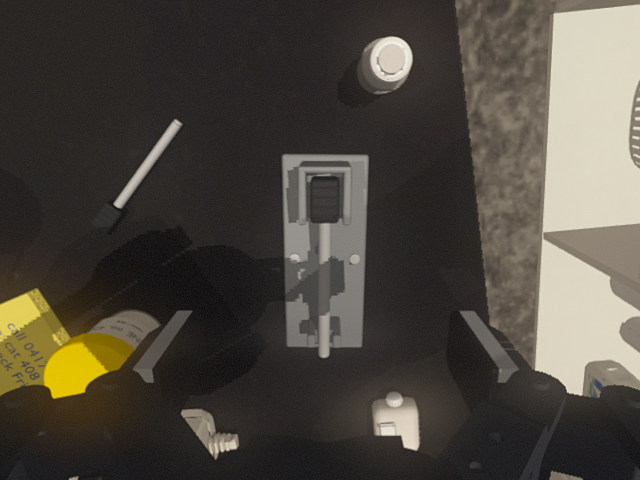

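Wrist view: the long pin lies in the holder (knob front ~(324,222), tip ~(323,357)), within 2–3 px of the prediction; small look-alike lies left at (145,170). Descend.

carry_out --rows '[{"tx": -0.9, "ty": -0.15, "tz": 2.5, "yaw": 0}, {"tx": 0, "ty": 0, "tz": 3, "yaw": 0}, {"tx": 0, "ty": 0, "tz": 3, "yaw": 0}, {"tx": 0, "ty": 0, "tz": 2, "yaw": 0}, {"tx": 0, "ty": 0, "tz": 0, "yaw": 0}]'

```text
time_s: 2.3
position: [0.4958, 0.3743, 0.0603]
tool_rot: [[0.094, 0.996, -0.002], [0.996, -0.094, 0.0], [0.0, -0.002, -1.0]]
ft_force: [-0.3, -0.5, -0.3]
grip_width: 0.0853
```

```bash
python3 - <<'E'
from h import *
go(.501,.370,.024,-5.8)
E
```

```text
t 2.3 pos [0.4958 0.3743 0.0603] yang -5.38 F [-0.3 -0.5 -0.3] w 0.0853
tool cm [-0.38  0.57  3.63] yaw 0.007
```

carry_out --rows '[{"tx": -0.4, "ty": 0.55, "tz": 1, "yaw": 0.007}, {"tx": 0, "ty": 0, "tz": 1.5, "yaw": 0}, {"tx": 0, "ty": 0, "tz": 1, "yaw": 0}, {"tx": 0, "ty": 0, "tz": 0, "yaw": 0}]'

```text
time_s: 2.7
position: [0.5019, 0.3716, 0.0281]
tool_rot: [[0.099, 0.995, 0.004], [0.995, -0.099, 0.003], [0.004, 0.004, -1.0]]
ft_force: [0.6, -0.1, 0.3]
grip_width: 0.0854
```

```bash
python3 - <<'E'
from h import *
go(.501,.370,.024,-5.8)
E
```

```text
t 2.7 pos [0.5019 0.3716 0.0281] yang -5.7 F [ 0.6 -0.1  0.3] w 0.0854
tool cm [-0.17 -0.08  0.41] yaw 0.002
```

carry_out --rows '[{"tx": -0.15, "ty": -0.05, "tz": 0.4, "yaw": 0}, {"tx": 0, "ty": 0, "tz": 0, "yaw": 0}, {"tx": 0, "ty": 0, "tz": 0, "yaw": 0}]'

```text
time_s: 3.0
position: [0.5021, 0.3704, 0.0257]
tool_rot: [[0.099, 0.995, 0.007], [0.995, -0.099, 0.005], [0.005, 0.007, -1.0]]
ft_force: [-0.2, 0.5, -0.3]
grip_width: 0.0852
```

carry_out --rows '[{"tx": 0, "ty": 0, "tz": 0, "yaw": 0}, {"tx": 0, "ty": 0, "tz": 0, "yaw": 0}, {"tx": 0, "ty": 0, "tz": 0, "yaw": 0}, {"tx": 0, "ty": 0, "tz": 0, "yaw": 0}, {"tx": 0, "ty": 0, "tz": 0, "yaw": 0}, {"tx": 0, "ty": 0, "tz": 0, "yaw": 0}, {"tx": 0, "ty": 0, "tz": 0, "yaw": 0}, {"tx": 0, "ty": 0, "tz": 0, "yaw": 0}]' --jaw 1 --squeeze 80

```text
time_s: 3.8
position: [0.5027, 0.3707, 0.027]
tool_rot: [[0.099, 0.995, 0.009], [0.995, -0.099, 0.006], [0.007, 0.009, -1.0]]
ft_force: [0.4, 0.2, 0.6]
grip_width: 0.0053
```

carry_out --rows '[{"tx": 0, "ty": 0, "tz": 0, "yaw": 0}, {"tx": 0, "ty": 0, "tz": 0, "yaw": 0}]'

```text
time_s: 4.0
position: [0.5027, 0.3707, 0.027]
tool_rot: [[0.099, 0.995, 0.009], [0.995, -0.099, 0.006], [0.007, 0.009, -1.0]]
ft_force: [-0.2, 0.5, 1.5]
grip_width: 0.0049
```

```bash
python3 - <<'E'
from h import *
go(.501,.370,.024,-5.8)
im=img('wrist');crop(im,120,120,400,300,'w2.png')
E
```

```text
t 4.0 pos [0.5027 0.3707 0.027 ] yang -5.7 F [-0.2  0.5  1.5] w 0.0049
tool cm [-0.09 -0.16  0.3 ] yaw 0.002
scale 2.0
```

View pics/w2.png

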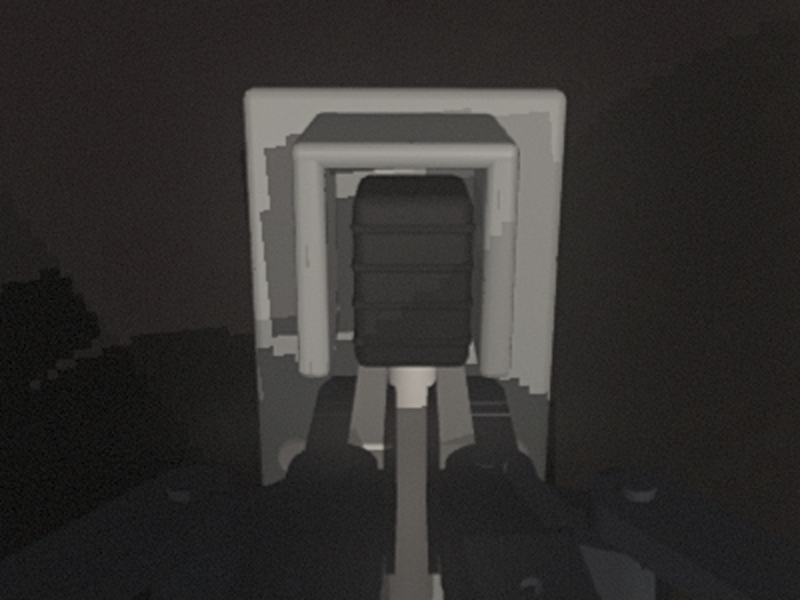

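Rod is between the pads (crop 412,390), knob in pocket behind. Lift.

carry_out --rows '[{"tx": 0, "ty": 0, "tz": -1, "yaw": 0}, {"tx": 0, "ty": 0, "tz": -2, "yaw": 0}, {"tx": 0, "ty": 0, "tz": -3, "yaw": 0}, {"tx": 0, "ty": 0, "tz": -3, "yaw": 0}, {"tx": 0, "ty": 0, "tz": -3, "yaw": 0}, {"tx": 0, "ty": 0, "tz": -2, "yaw": 0}, {"tx": 0, "ty": 0, "tz": 0, "yaw": 0}, {"tx": 0, "ty": 0, "tz": 0, "yaw": 0}]'

```text
time_s: 4.85
position: [0.5004, 0.3695, 0.1751]
tool_rot: [[0.099, 0.995, 0.008], [0.995, -0.099, 0.005], [0.006, 0.008, -1.0]]
ft_force: [-0.4, 0.5, -1.6]
grip_width: 0.0054
```

```bash
python3 - <<'E'
from h import *
go(.501,.370,.16,-1.87)
p=env.camera_params('wrist');im=img('wrist')
p2=env.camera_params('scene');s=img('scene');P=env.observe()['position'];u,v=proj(p2,P).astype(int);print(u,v)
a=cv2.resize(im[140:440,120:520],(600,450));b=cv2.resize(s[max(v-60,0):v+60,u-60:u+60],(0,0),fx=3,fy=3)
b=cv2.resize(s[v-45:v+45,u-30:u+70],(500,450))
cv2.imwrite('pics/w3.png',cv2.resize(np.hstack([a,b]),None,fx=.72,fy=.72));print(b.shape)
cv2.imwrite('pics/w3f.png',im);cv2.imwrite('pics/s3f.png',s)
E
```

```text
t 4.85 pos [0.5004 0.3695 0.1751] yang -5.7 F [-0.4  0.5 -1.6] w 0.0054
tool cm [0.04 0.04 1.51] yaw -0.067
275 141
(450, 500, 3)
```

View pics/w3.png

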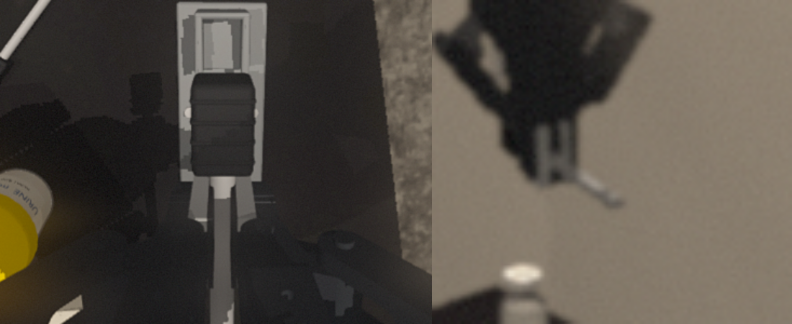

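```bash
python3 - <<'E'
from h import *
s=env.observe();P=s['position'];R=np.array(s['tool_rot']);pw=env.camera_params('wrist');ps=env.camera_params('scene')
for off in(.012,.017,.022):
  for pit in(-3,0,3):
    a=np.radians(pit);c=P-R[:,2]*.005
    ax=R[:,0]*np.cos(a)+np.array([0,0,np.sin(a)]);up=np.array([0,0,np.cos(a)])-R[:,0]*np.sin(a)
    f=c+ax*off
    print(off,pit,'front',proj(pw,f+up*.009).round(1),'back',proj(pw,f+ax*.028+up*.009).round(1),'tip',proj(ps,f-ax*.1).round(1),'knobL/R',proj(pw,f+up*.009+R[:,1]*.009).round(1))
E
```

```text
0.012 -3 front [323.7 313.6] back [323.6 226. ] tip [296.5 151.5] knobL/R [352.4 313.6]
0.012 0 front [323.7 315.8] back [323.6 229.1] tip [296.6 153.7] knobL/R [352.5 315.8]
0.012 3 front [323.7 318.1] back [323.6 232.7] tip [296.6 155.9] knobL/R [352.6 318.1]
0.017 -3 front [323.7 298.6] back [323.6 209.4] tip [295.3 150.7] knobL/R [352.6 298.6]
0.017 0 front [323.7 301.1] back [323.6 212.5] tip [295.3 152.9] knobL/R [352.8 301.1]
0.017 3 front [323.7 303.8] back [323.6 216. ] tip [295.3 154.9] knobL/R [353.  303.8]
0.022 -3 front [323.7 283.3] back [323.6 192.5] tip [294. 150.] knobL/R [352.9 283.3]
0.022 0 front [323.7 286.1] back [323.6 195.4] tip [294.1 152. ] knobL/R [353.1 286.1]
0.022 3 front [323.7 289.1] back [323.6 198.9] tip [294.1 153.9] knobL/R [353.3 289.1]
```

```bash
python3 - <<'E'
import cv2,numpy as np
im=cv2.imread('pics/w3f.png');s=cv2.imread('pics/s3f.png')
a=cv2.resize(im[180:330,260:390],(520,600),interpolation=cv2.INTER_CUBIC)
b=cv2.resize(s[125:165,265:305],(280,280),interpolation=cv2.INTER_CUBIC)
o=np.zeros((600,800,3),np.uint8);o[:,:520]=np.clip(a*1.8,0,255);o[:280,520:]=b;cv2.imwrite('pics/w4.png',o)
E
```

```text
(no output)
```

View pics/w4.png

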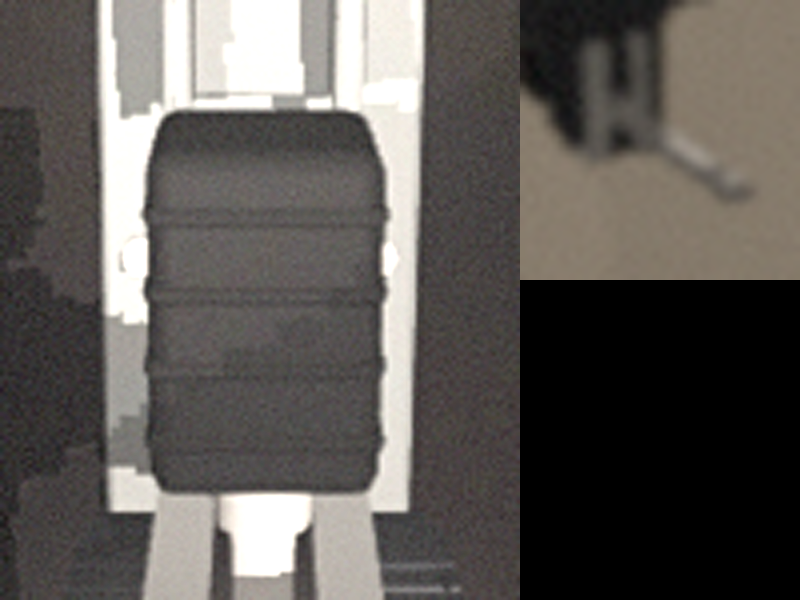

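Pin held about level; knob front ≈16.5 mm to +y of the TCP. Travel to the left of the ear.

carry_out --rows '[{"tx": -1, "ty": 0.5, "tz": 0, "yaw": -0.067}, {"tx": -2.8, "ty": 0.8, "tz": 0.5, "yaw": 0}, {"tx": -3, "ty": 0.8, "tz": 0.5, "yaw": 0}, {"tx": -3, "ty": 0.8, "tz": 1, "yaw": 0}, {"tx": -3, "ty": 0.8, "tz": 1, "yaw": 0}, {"tx": -3, "ty": 0.8, "tz": 1, "yaw": 0}, {"tx": -3, "ty": 0.8, "tz": 1, "yaw": 0}, {"tx": -1, "ty": 0.5, "tz": 1, "yaw": 0}, {"tx": 0, "ty": 0, "tz": 0, "yaw": 0}]'

```text
time_s: 5.85
position: [0.549, 0.1627, 0.0998]
tool_rot: [[0.027, 1.0, -0.012], [1.0, -0.027, 0.002], [0.001, -0.012, -1.0]]
ft_force: [1.1, 0.5, -1.4]
grip_width: 0.0047
```

```bash
python3 - <<'E'
from h import *
go(.5544,.1559,.070,-1.87)
E
```

```text
t 5.85 pos [0.549  0.1627 0.0998] yang -1.57 F [ 1.1  0.5 -1.4] w 0.0047
tool cm [-0.67  0.6   2.97] yaw 0.005
```

carry_out --rows '[{"tx": -0.65, "ty": 0.5, "tz": 1, "yaw": 0.005}, {"tx": 0, "ty": 0, "tz": 1.2, "yaw": 0}, {"tx": 0, "ty": 0, "tz": 0.6, "yaw": 0}, {"tx": 0, "ty": 0, "tz": 0, "yaw": 0}, {"tx": 0, "ty": 0, "tz": 0, "yaw": 0}]'

```text
time_s: 6.35
position: [0.5527, 0.1595, 0.0686]
tool_rot: [[0.029, 0.999, -0.014], [1.0, -0.029, 0.002], [0.002, -0.014, -1.0]]
ft_force: [-0.8, -0.3, -1.3]
grip_width: 0.0051
```

```bash
python3 - <<'E'
from h import *
go(.5544,.1559,.070,-1.87)
w=img('wrist');t=img('top');s=img('scene')
for n,i in dict(w=w,t=t,s=s).items():cv2.imwrite(f'pics/{n}5.png',i)
ps=env.camera_params('scene');print(proj(ps,(.5504,.0325,.075)),proj(ps,(.5544,.1559,.075)))
a=cv2.resize(t[150:230,350:450],(500,400),interpolation=cv2.INTER_CUBIC)
b=cv2.resize(s[180:280,350:450],(300,300),interpolation=cv2.INTER_CUBIC)
c=cv2.resize(w[240:480,160:480],(400,300))
o=np.zeros((600,800,3),np.uint8);u,v=proj(ps,(.5544,.11,.075)).astype(int)
a=cv2.resize(t[150:230,340:447],(400,300),interpolation=cv2.INTER_CUBIC)
b=cv2.resize(s[v-60:v+60,u-80:u+80],(800,600),interpolation=cv2.INTER_CUBIC)
print('b',u-80,v-60)
cv2.imwrite('pics/s5c.png',b)
E
```

```text
t 6.35 pos [0.5527 0.1595 0.0686] yang -1.66 F [-0.8 -0.3 -1.3] w 0.0051
tool cm [-0.35  0.18 -0.15] yaw 0.004
[404.20192429 244.61748229] [361.18192265 217.30521199]
b 297 166
```

View pics/s5c.png

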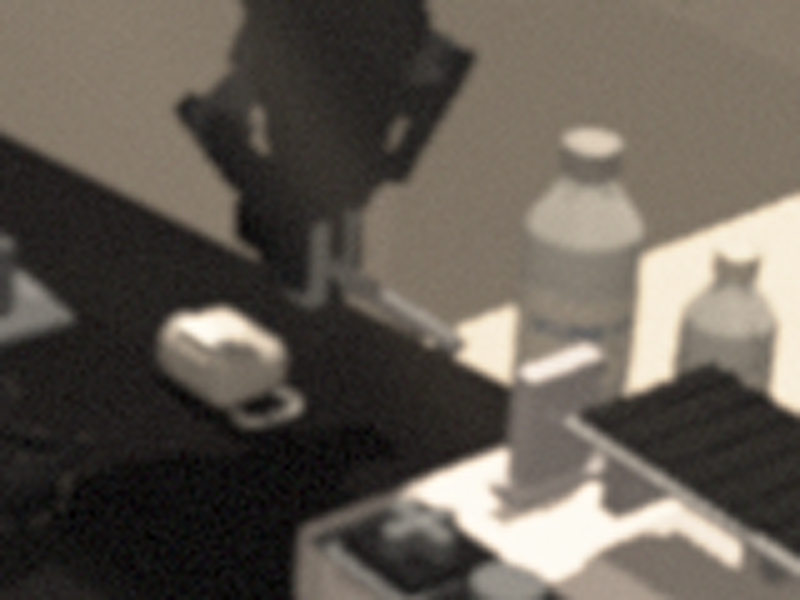

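```bash
python3 - <<'E'
from h import *
s=env.observe();P=s['position'];R=np.array(s['tool_rot']);ps=env.camera_params('scene');pt=env.camera_params('top');pw=env.camera_params('wrist')
t=np.radians(-1.87);M=np.array([[np.cos(t),-np.sin(t)],[np.sin(t),np.cos(t)]])
m=lambda x,y,z:np.r_[np.array([.5196,-.0511])+M@[x,y],z]
for n,q in dict(A=(.011,.0845,.09),B=(.045,.0845,.09),C=(.045,.0745,.09),D=(.011,.0745,.09),bar=(-.042,-.069,.056),plus=(-.042,.069,.056),platC=(-.007,.042,.102)).items(): print(n,'scene crop',((proj(ps,m(*q))-[297,166])*5).round(0),'top',proj(pt,m(*q)).round(1),'wrist',proj(pw,m(*q)).round(1))
tip=P-R[:,2]*.005-R[:,0]*.0835
print('tip',((proj(ps,tip)-[297,166])*5).round(0),proj(pt,tip).round(1),'tip in mixer',M.T@(tip[:2]-[.5196,-.0511]),tip[2])
for d in np.eye(3)*.002: print((proj(ps,tip+d)-proj(ps,tip))*5)
T=cv2.imread('pics/t5.png');W=cv2.imread('pics/w5.png')
a=cv2.resize(T[160:220,350:430],(400,300),interpolation=cv2.INTER_CUBIC)
b=cv2.resize(W[240:480,160:480],(400,300));c=np.clip(b*2.0,0,255)
c2=cv2.resize(W,(400,300))
cv2.imwrite('pics/v5.png',np.vstack([np.hstack([a,c2]),np.hstack([np.clip(a*2.,0,255),c])]).astype(np.uint8))
E
```

```text
A scene crop [503. 370.] top [403.1 191.4] wrist [283.  643.3]
B scene crop [575. 343.] top [403.4 173.6] wrist [369.4 645. ]
C scene crop [594. 355.] top [408.7 173.8] wrist [368.5 661.8]
D scene crop [522. 382.] top [408.4 191.6] wrist [283.6 660.1]
bar scene crop [692. 720.] top [478.4 224.4] wrist [205.6 748.9]
plus scene crop [409. 518.] top [407.9 221.9] wrist [182.5 577.9]
platC scene crop [549. 408.] top [426.7 200.7] wrist [237.2 750.7]
tip [454. 346.] [379.4 183.9] tip in mixer [0.02680974 0.12774565] 0.07385869337568926
[ 4.05720279 -1.58194876]
[-3.68818287 -2.21437293]
[ 0.37154517 -4.74863419]
```

View pics/v5.png

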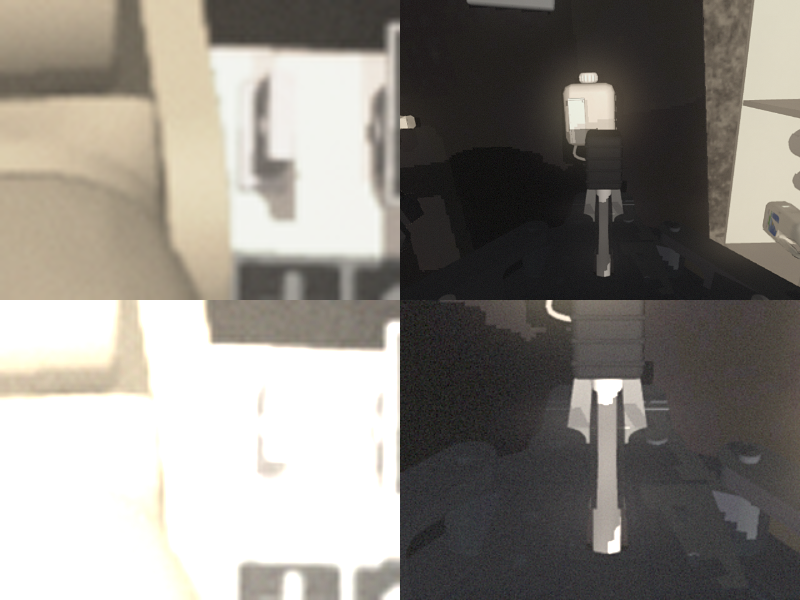

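Scene view shows tip and ear consistent with prediction (≤2 mm). Approach slowly to just outside the ear.

carry_out --rows '[{"tx": -1, "ty": 0.12, "tz": 0, "yaw": 0.004}, {"tx": -1, "ty": 0, "tz": 0, "yaw": 0}, {"tx": -0.8, "ty": 0, "tz": 0, "yaw": 0}, {"tx": 0, "ty": 0, "tz": 0, "yaw": 0}, {"tx": 0, "ty": 0, "tz": 0, "yaw": 0}]'

```text
time_s: 7.0
position: [0.5537, 0.1279, 0.07]
tool_rot: [[0.035, 0.999, -0.011], [0.999, -0.035, 0.002], [0.002, -0.011, -1.0]]
ft_force: [0.1, 0.5, -0.9]
grip_width: 0.005
```

```bash
cat >> h.py <<'E'
t_=np.radians(-1.87);M=np.array([[np.cos(t_),-np.sin(t_)],[np.sin(t_),np.cos(t_)]]);O=np.array([.5196,-.0511])
m=lambda x,y,z:np.r_[O+M@[x,y],z]
def pin(off=.0165):
    s=env.observe();P=s['position'];R=np.array(s['tool_rot'])
    f=P-R[:,2]*.005+R[:,0]*off;tip=f-R[:,0]*.1
    for n,q in(('pin0',f),('tip',tip),('tcp',P)):print(n,'mixer',(M.T@(q[:2]-O)).round(4),q[2].round(4))
    print('yaw add',np.radians(np.degrees(np.arctan2(R[1,1],R[0,1]))+1.87).round(4),'F',s['ft_force'].round(1),'t',s['time_s'],'w',s['grip_width'])
E
python3 - <<'E'
from h import *
pin()
E
```

```text
pin0 mixer [0.0283 0.1965] 0.0751
tip mixer [0.0281 0.0965] 0.0749
tcp mixer [0.0283 0.18  ] 0.07
yaw add -0.0021 F [ 0.1  0.5 -0.9] t 7.0 w 0.005031690061286077
```

carry_out --rows '[{"tx": -0.6, "ty": 0, "tz": 0, "yaw": 0}, {"tx": -0.6, "ty": 0, "tz": 0, "yaw": 0}, {"tx": -0.6, "ty": 0, "tz": 0, "yaw": 0}, {"tx": 0, "ty": 0, "tz": 0, "yaw": 0}]'

```text
time_s: 7.4
position: [0.553, 0.1085, 0.07]
tool_rot: [[0.034, 0.999, -0.011], [0.999, -0.034, 0.002], [0.002, -0.011, -1.0]]
ft_force: [0.5, 0.6, -0.8]
grip_width: 0.0052
```

```bash
python3 - <<'E'
from h import *
pin()
cv2.imwrite('pics/s6.png',img('scene'))
E
```

```text
pin0 mixer [0.0283 0.1771] 0.075
tip mixer [0.0281 0.0771] 0.0749
tcp mixer [0.0282 0.1606] 0.07
yaw add -0.0018 F [ 0.5  0.6 -0.8] t 7.4 w 0.00519978613202679
```

Inside the ear without force. Continue toward the tongue.

carry_out --rows '[{"tx": -0.8, "ty": 0, "tz": 0, "yaw": 0}, {"tx": -0.8, "ty": 0, "tz": 0, "yaw": 0}, {"tx": -0.8, "ty": 0, "tz": 0, "yaw": 0}, {"tx": 0, "ty": 0, "tz": 0, "yaw": 0}, {"tx": 0, "ty": 0, "tz": 0, "yaw": 0}]'

```text
time_s: 7.95
position: [0.5521, 0.0826, 0.0699]
tool_rot: [[0.034, 0.999, -0.011], [0.999, -0.034, 0.002], [0.002, -0.011, -1.0]]
ft_force: [-0.8, -1.0, -0.2]
grip_width: 0.0052
```

```bash
python3 - <<'E'
from h import *
pin()
s=img('scene');cv2.imwrite('pics/s7.png',s)
ps=env.camera_params('scene');u,v=proj(ps,m(.028,.08,.08)).astype(int);print(u,v)
crop(s,u-50,v-40,100,75,'s7c.png')
for n,q in dict(earC=(.045,.0745,.09),earD=(.011,.0745,.09),pin0=(.028,.152,.075),tip=(.028,.052,.075),plat=(-.007,.042,.102)).items():print(n,((proj(ps,m(*q))-[u-50,v-40])*8).round(0))
E
```

```text
pin0 mixer [0.0282 0.1512] 0.075
tip mixer [0.0281 0.0512] 0.0748
tcp mixer [0.0282 0.1347] 0.0699
yaw add -0.0018 F [-0.8 -1.  -0.2] t 7.95 w 0.005221532505422448
406 243
scale 8.0
earC [479. 272.]
earD [363. 316.]
pin0 [191. 209.]
tip [486. 397.]
plat [407. 356.]
```

View pics/s7c.png

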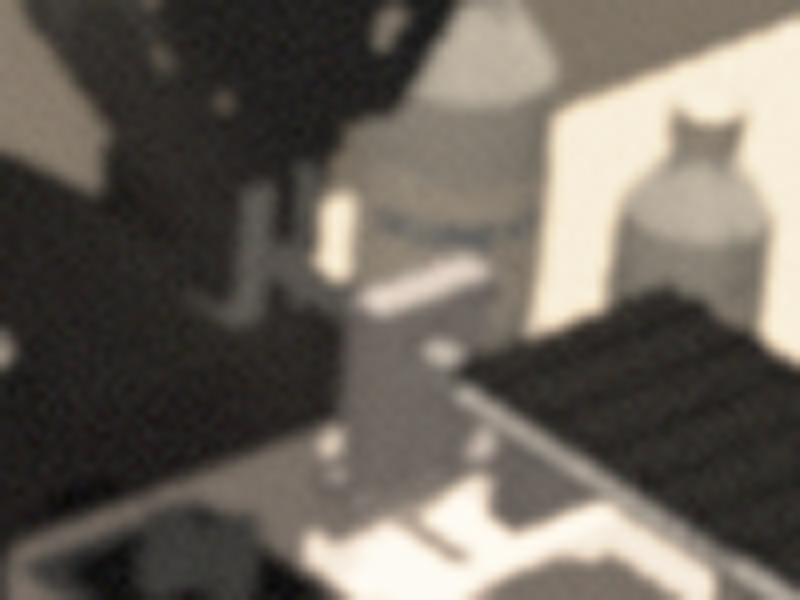

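Crop shows the rod tip emerging on the inner side of the ear at (440,350). On through the tongue.

carry_out --rows '[{"tx": -0.7, "ty": 0, "tz": 0, "yaw": 0}, {"tx": -0.7, "ty": 0, "tz": 0, "yaw": 0}, {"tx": -0.7, "ty": 0, "tz": 0, "yaw": 0}, {"tx": 0, "ty": 0, "tz": 0, "yaw": 0}, {"tx": 0, "ty": 0, "tz": 0, "yaw": 0}]'

```text
time_s: 8.5
position: [0.5514, 0.0599, 0.0699]
tool_rot: [[0.034, 0.999, -0.011], [0.999, -0.034, 0.002], [0.002, -0.011, -1.0]]
ft_force: [0.0, -1.0, -0.8]
grip_width: 0.0049
```

```bash
python3 - <<'E'
from h import *
pin()
E
```

```text
pin0 mixer [0.0283 0.1285] 0.0749
tip mixer [0.0281 0.0285] 0.0748
tcp mixer [0.0282 0.112 ] 0.0699
yaw add -0.0014 F [ 0.  -1.  -0.8] t 8.5 w 0.004875929743127399
```

carry_out --rows '[{"tx": -0.6, "ty": 0, "tz": 0, "yaw": 0}, {"tx": -0.5, "ty": 0, "tz": 0, "yaw": 0}, {"tx": 0, "ty": 0, "tz": 0, "yaw": 0}, {"tx": 0, "ty": 0, "tz": 0, "yaw": 0}]'

```text
time_s: 8.9
position: [0.5525, 0.048, 0.0707]
tool_rot: [[0.034, 0.999, -0.006], [0.999, -0.034, 0.002], [0.002, -0.007, -1.0]]
ft_force: [1.5, -0.2, 2.6]
grip_width: 0.0045
```

```bash
python3 - <<'E'
from h import *
pin()
cv2.imwrite('pics/w8.png',img('wrist'));cv2.imwrite('pics/s8.png',img('scene'))
E
```

```text
pin0 mixer [0.0297 0.1166] 0.0757
tip mixer [0.0296 0.0166] 0.0755
tcp mixer [0.0296 0.1001] 0.0707
yaw add -0.001 F [ 1.5 -0.2  2.6] t 8.9 w 0.0044910182177265
```

carry_out --rows '[{"tx": 0, "ty": 0, "tz": 0, "yaw": 0}, {"tx": 0, "ty": 0, "tz": 0, "yaw": 0}, {"tx": 0, "ty": 0, "tz": 0, "yaw": 0}, {"tx": 0, "ty": 0, "tz": 0, "yaw": 0}, {"tx": 0, "ty": 0, "tz": 0, "yaw": 0}]' --jaw -0.2

```text
time_s: 9.5
position: [0.5501, 0.0488, 0.0695]
tool_rot: [[0.033, 0.999, -0.013], [0.999, -0.033, 0.002], [0.002, -0.013, -1.0]]
ft_force: [0.6, 0.5, -0.1]
grip_width: 0.0513
```

```bash
python3 - <<'E'
from h import *
pin()
w=img('wrist');cv2.imwrite('pics/w9.png',w)
for n,q in dict(front=(.028,.1166,.084),back=(.028,.1446,.084)).items():print(n,proj(env.camera_params('wrist'),m(*q)).round(1))
# knob vs background: print column profile
print(w[200:420:6,325].mean(1).round(0).astype(int).tolist())
E
```

```text
pin0 mixer [0.0273 0.1173] 0.0745
tip mixer [0.0273 0.0173] 0.0743
tcp mixer [0.0272 0.1008] 0.0695
yaw add -0.0004 F [ 0.6  0.5 -0.1] t 9.5 w 0.0512843934343882
front [325.6 305.5]
back [325.6 217. ]
[35, 33, 37, 40, 39, 39, 38, 42, 46, 46, 50, 52, 48, 113, 123, 118, 96, 100, 96, 96, 96, 93, 95, 96, 94, 90, 89, 90, 87, 90, 89, 92, 100, 104, 103, 108, 111]
```

```bash
python3 - <<'E'
from h import *
for f in('w8','w9'):
    g=cv2.GaussianBlur(cv2.imread(f'pics/{f}.png'),(3,3),0).mean(2)
    print(f,'col',g[180:330:4,326].round(0).astype(int).tolist())
    for r in(230,260,290,320,360,400):print(r,g[r,270:384:4].round(0).astype(int).tolist())
w=cv2.imread('pics/w9.png');s=img('scene');ps=env.camera_params('scene');u,v=proj(ps,m(.028,.1,.075)).astype(int)
a=cv2.resize(w[120:480,80:560],(500,375));b=cv2.resize(s[v-40:v+50,u-30:u+42],(300,375),interpolation=cv2.INTER_CUBIC)
a=np.clip(a*1.5,0,255).astype(np.uint8)
cv2.imwrite('pics/c9.png',np.hstack([a,b]))
E
```

```text
w8 col [34, 26, 22, 27, 34, 34, 35, 35, 36, 37, 38, 38, 38, 39, 40, 41, 44, 42, 47, 48, 49, 49, 50, 51, 55, 157, 169, 168, 168, 168, 168, 168, 167, 166, 165, 97, 98, 98]
230 [28, 30, 28, 30, 29, 29, 39, 37, 38, 38, 38, 39, 38, 39, 39, 39, 41, 40, 40, 37, 38, 38, 40, 43, 42, 43, 43, 43, 43]
260 [124, 123, 124, 107, 107, 52, 46, 44, 45, 46, 46, 46, 47, 48, 49, 49, 49, 50, 49, 48, 47, 49, 119, 128, 129, 128, 129, 128, 128]
290 [122, 122, 122, 123, 123, 123, 123, 123, 124, 123, 124, 103, 141, 160, 168, 169, 158, 181, 197, 210, 210, 210, 209, 209, 210, 210, 210, 210, 210]
320 [121, 121, 95, 57, 56, 57, 57, 90, 106, 105, 106, 61, 74, 97, 97, 97, 61, 91, 108, 109, 109, 82, 72, 74, 74, 73, 125, 127, 127]
360 [43, 42, 42, 41, 42, 42, 40, 39, 42, 42, 41, 42, 56, 91, 92, 92, 43, 44, 43, 44, 44, 46, 47, 47, 48, 49, 48, 51, 53]
400 [35, 36, 36, 39, 37, 39, 40, 40, 41, 43, 41, 42, 72, 89, 90, 89, 47, 47, 44, 43, 44, 45, 44, 44, 46, 46, 46, 45, 46]
w9 col [34, 33, 22, 32, 34, 34, 34, 34, 36, 35, 36, 38, 39, 40, 39, 40, 40, 44, 45, 46, 47, 48, 49, 48, 105, 110, 112, 113, 114, 109, 110, 110, 109, 109
[... 153 characters left out ...]
, 123, 124, 123, 123, 110, 108, 65, 47, 48, 46, 46, 46, 47, 46, 46, 47, 47, 48, 51, 47, 44, 46, 44, 125, 124, 123, 124]
290 [128, 185, 184, 204, 207, 206, 207, 207, 207, 144, 123, 123, 123, 124, 113, 146, 162, 173, 169, 154, 209, 143, 123, 123, 123, 123, 123, 123, 123]
320 [123, 123, 124, 124, 124, 124, 124, 124, 124, 124, 124, 124, 125, 125, 94, 98, 99, 99, 99, 97, 124, 124, 123, 124, 124, 124, 124, 124, 124]
360 [122, 122, 121, 115, 108, 101, 97, 99, 102, 102, 99, 100, 101, 101, 90, 95, 96, 96, 95, 93, 99, 99, 99, 100, 101, 101, 99, 106, 108]
400 [121, 121, 122, 114, 102, 102, 104, 105, 104, 103, 102, 103, 103, 103, 102, 102, 102, 102, 102, 103, 104, 103, 104, 104, 107, 107, 107, 107, 106]
```

View pics/c9.png

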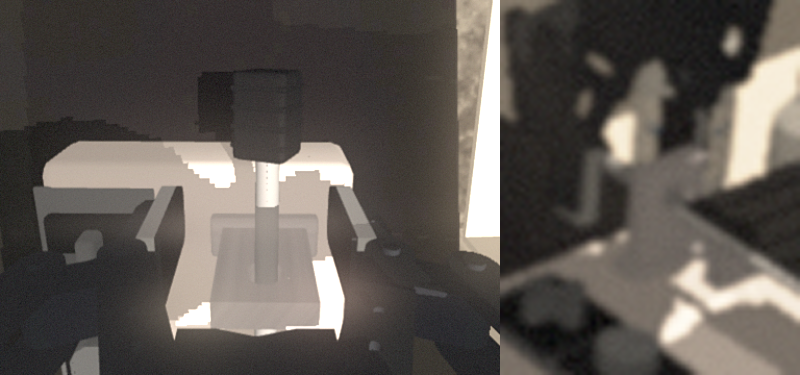

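```bash
python3 - <<'E'
from h import *
p=env.camera_params('wrist');pin()
print('hole',proj(p,m(.028,.0845,.075)),'earTop L,R',proj(p,m(.011,.0845,.09)),proj(p,m(.045,.0845,.09)),'earbase',proj(p,m(.028,.0845,.04)))
for z in(.079,.082,.084):
  for y in(.115,.12,.125,.13,.135):print(z,y,proj(p,m(.028,y,z)).round(1),'back',proj(p,m(.028,y+.028,z)).round(1),'left', proj(p,m(.019,y,z)).round(1))
E
```

```text
pin0 mixer [0.0274 0.1173] 0.0746
tip mixer [0.0273 0.0173] 0.0744
tcp mixer [0.0273 0.1008] 0.0696
yaw add -0.0004 F [0.2 0.2 0.3] t 9.6 w 0.05116898056712958
hole [325.66356503 377.83702029] earTop L,R [271.55702959 405.55133599] [378.70863444 406.54640199] earbase [326.73204472 329.54675217]
0.079 0.115 [325.5 303.2] back [325.5 218.3] left [297.6 303. ]
0.079 0.12 [325.5 288.8] back [325.5 202. ] left [297.3 288.6]
0.079 0.125 [325.5 274. ] back [325.5 185.3] left [297.  273.9]
0.079 0.13 [325.5 259. ] back [325.5 168.3] left [296.7 258.9]
0.079 0.135 [325.5 243.6] back [325.5 150.9] left [296.3 243.5]
0.082 0.115 [325.4 307.2] back [325.4 220.6] left [296.8 307.1]
0.082 0.12 [325.4 292.5] back [325.4 204. ] left [296.5 292.4]
0.082 0.125 [325.4 277.5] back [325.4 186.9] left [296.2 277.4]
0.082 0.13 [325.4 262.2] back [325.4 169.5] left [295.9 262. ]
0.082 0.135 [325.4 246.5] back [325.4 151.6] left [295.5 246.4]
0.084 0.115 [325.3 310. ] back [325.3 222.2] left [296.3 309.8]
0.084 0.12 [325.3 295.1] back [325.3 205.3] left [296. 295.]
0.084 0.125 [325.3 279.9] back [325.3 188. ] left [295.7 279.8]
0.084 0.13 [325.3 264.4] back [325.3 170.3] left [295.3 264.2]
0.084 0.135 [325.3 248.5] back [325.3 152.1] left [295.  248.3]
```

Ear and rod: rod enters the hole at crop (266,283), knob at (267,115); the pin slipped back ~8 mm in the grip but sits in both holes. Ear centre is ~2 mm farther in +x than assumed. Regrip on the knob.

carry_out --rows '[{"tx": 1.2, "ty": 0.1, "tz": 0, "yaw": 0}, {"tx": 1.2, "ty": 0.1, "tz": 0, "yaw": 0}, {"tx": 1.1, "ty": 0.05, "tz": 0.1, "yaw": 0}, {"tx": 0, "ty": 0, "tz": 0, "yaw": 0}, {"tx": 0, "ty": 0, "tz": 0, "yaw": 0}]'

```text
time_s: 10.1
position: [0.554, 0.0878, 0.0684]
tool_rot: [[0.032, 0.999, -0.013], [0.999, -0.032, 0.003], [0.002, -0.013, -1.0]]
ft_force: [0.1, -0.5, 0.1]
grip_width: 0.0513
```

```bash
python3 - <<'E'
from h import *
pin()
g=cv2.GaussianBlur(img('wrist'),(3,3),0).mean(2);print(g[250:450:4,330].round(0).astype(int).tolist())
for r in(320,350,380,410,440):print(r,g[r,270:400:4].round(0).astype(int).tolist())
p=env.camera_params('wrist')
for y in(.12,.125,.13):print(proj(p,m(.030,y,.083)).round(1),proj(p,m(.030,y+.028,.083)).round(1))
E
```

```text
pin0 mixer [0.0299 0.1564] 0.0735
tip mixer [0.03   0.0564] 0.0732
tcp mixer [0.0299 0.14  ] 0.0684
yaw add 0.0007 F [ 0.1 -0.5  0.1] t 10.1 w 0.051264056272400826
[34, 35, 33, 34, 33, 31, 22, 21, 20, 24, 20, 21, 23, 25, 26, 34, 38, 40, 42, 43, 43, 48, 50, 51, 51, 51, 50, 49, 49, 51, 53, 56, 59, 66, 104, 106, 107, 109, 110, 111, 110, 109, 108, 140, 165, 166, 166, 167, 99, 54]
320 [32, 31, 30, 31, 31, 30, 32, 35, 38, 39, 40, 39, 40, 40, 41, 41, 43, 41, 44, 38, 35, 36, 37, 35, 38, 38, 46, 45, 46, 46, 44, 43, 37]
350 [104, 104, 104, 104, 104, 106, 97, 48, 46, 46, 48, 47, 50, 50, 51, 51, 53, 53, 53, 55, 55, 56, 73, 112, 112, 112, 112, 111, 112, 112, 114, 103, 54]
380 [120, 120, 120, 121, 121, 121, 121, 122, 122, 122, 117, 97, 67, 59, 61, 61, 63, 67, 66, 163, 206, 205, 205, 205, 206, 206, 205, 205, 206, 206, 206, 206, 204]
410 [117, 118, 110, 107, 106, 165, 165, 143, 110, 111, 113, 113, 104, 107, 110, 110, 116, 145, 166, 167, 167, 167, 167, 168, 167, 166, 155, 202, 201, 202, 202, 202, 199]
440 [49, 50, 50, 51, 53, 54, 53, 54, 53, 59, 68, 84, 99, 142, 164, 164, 146, 102, 74, 65, 65, 65, 66, 66, 66, 67, 67, 65, 65, 64, 63, 62, 61]
[323.7 403.4] [323.7 327.8]
[323.7 390.6] [323.7 313.3]
[323.7 377.5] [323.7 298.5]
```

carry_out --rows '[{"tx": 0, "ty": 0, "tz": 0, "yaw": 0}, {"tx": 0, "ty": 0, "tz": 0, "yaw": 0}, {"tx": 0, "ty": 0, "tz": 0, "yaw": 0}, {"tx": 0, "ty": 0, "tz": 0, "yaw": 0}, {"tx": 0, "ty": 0, "tz": 0, "yaw": 0}, {"tx": 0, "ty": 0, "tz": 0, "yaw": 0}]' --jaw 1 --squeeze 60

```text
time_s: 10.75
position: [0.5541, 0.0869, 0.0687]
tool_rot: [[0.034, 0.999, -0.013], [0.999, -0.034, 0.003], [0.003, -0.013, -1.0]]
ft_force: [0.2, 1.2, 1.2]
grip_width: 0.0198
```

carry_out --rows '[{"tx": -0.4, "ty": 0, "tz": 0, "yaw": 0}, {"tx": -0.4, "ty": 0, "tz": 0, "yaw": 0}, {"tx": -0.3, "ty": 0, "tz": 0, "yaw": 0}, {"tx": 0, "ty": 0, "tz": 0, "yaw": 0}]'

```text
time_s: 11.15
position: [0.5538, 0.075, 0.0692]
tool_rot: [[0.034, 0.999, -0.012], [0.999, -0.034, 0.003], [0.003, -0.012, -1.0]]
ft_force: [-0.6, -0.9, 1.9]
grip_width: 0.0202
```

```bash
python3 - <<'E'
from h import *
pin()
g=cv2.GaussianBlur(img('wrist'),(3,3),0).mean(2);print(g[250:450:4,327].round(0).astype(int).tolist())
E
```

```text
pin0 mixer [0.0302 0.1436] 0.0742
tip mixer [0.0301 0.0436] 0.0739
tcp mixer [0.0301 0.1271] 0.0692
yaw add -0.0011 F [-0.6 -0.9  1.9] t 11.15 w 0.020153012975446066
[33, 35, 32, 33, 34, 35, 21, 23, 21, 20, 22, 21, 22, 21, 28, 34, 37, 29, 29, 30, 33, 34, 32, 32, 34, 31, 32, 32, 31, 32, 32, 36, 37, 65, 90, 90, 90, 89, 89, 90, 90, 90, 90, 89, 118, 121, 128, 162, 120, 37]
```

carry_out --rows '[{"tx": -0.5, "ty": 0, "tz": 0, "yaw": 0}, {"tx": -0.5, "ty": 0, "tz": 0, "yaw": 0}, {"tx": -0.5, "ty": 0, "tz": 0, "yaw": 0}, {"tx": -0.5, "ty": 0, "tz": 0, "yaw": 0}, {"tx": 0, "ty": 0, "tz": 0, "yaw": 0}]'

```text
time_s: 11.7
position: [0.5534, 0.0555, 0.071]
tool_rot: [[0.034, 0.999, -0.009], [0.999, -0.033, 0.007], [0.006, -0.009, -1.0]]
ft_force: [-1.5, -2.6, 5.5]
grip_width: 0.02
```

```bash
python3 - <<'E'
from h import *
pin()
g=cv2.GaussianBlur(img('wrist'),(3,3),0).mean(2);print(g[290:480:4,327].round(0).astype(int).tolist())
E
```

```text
pin0 mixer [0.0304 0.1241] 0.0761
tip mixer [0.0303 0.0241] 0.0755
tcp mixer [0.0303 0.1076] 0.071
yaw add -0.0008 F [-1.5 -2.6  5.5] t 11.7 w 0.020000895480731147
[102, 31, 34, 33, 37, 43, 44, 45, 45, 40, 42, 42, 40, 39, 37, 34, 33, 31, 30, 30, 29, 31, 30, 59, 88, 87, 87, 87, 87, 88, 91, 90, 90, 91, 102, 102, 104, 106, 78, 35, 33, 33, 30, 31, 30, 29, 29, 28]
```

carry_out --rows '[{"tx": -0.4, "ty": 0, "tz": 0, "yaw": 0}, {"tx": -0.3, "ty": 0, "tz": 0, "yaw": 0}, {"tx": 0, "ty": 0, "tz": 0, "yaw": 0}, {"tx": 0, "ty": 0, "tz": 0, "yaw": 0}]'

```text
time_s: 12.15
position: [0.5533, 0.0485, 0.0721]
tool_rot: [[0.034, 0.999, -0.007], [0.999, -0.034, 0.009], [0.009, -0.008, -1.0]]
ft_force: [-1.5, 2.9, 3.7]
grip_width: 0.0196
```

```bash
python3 - <<'E'
from h import *
pin()
g=cv2.GaussianBlur(img('wrist'),(3,3),0).mean(2);print(g[290:480:4,327].round(0).astype(int).tolist())
E
```

```text
pin0 mixer [0.0305 0.1171] 0.0772
tip mixer [0.0304 0.0171] 0.0764
tcp mixer [0.0305 0.1006] 0.0721
yaw add -0.0012 F [-1.5  2.9  3.7] t 12.15 w 0.019632250042296795
[104, 42, 42, 44, 45, 49, 52, 52, 48, 49, 50, 50, 48, 46, 42, 38, 35, 33, 32, 31, 31, 32, 34, 64, 88, 92, 92, 91, 92, 102, 101, 102, 103, 104, 103, 121, 160, 162, 120, 38, 36, 34, 33, 30, 30, 29, 31, 29]
```

carry_out --rows '[{"tx": -0.3, "ty": 0, "tz": 0, "yaw": 0}, {"tx": -0.3, "ty": 0, "tz": 0, "yaw": 0}, {"tx": 0, "ty": 0, "tz": 0, "yaw": 0}]'

```text
time_s: 12.5
position: [0.5533, 0.0486, 0.0724]
tool_rot: [[0.034, 0.999, -0.006], [0.999, -0.034, 0.021], [0.021, -0.006, -1.0]]
ft_force: [-1.1, -0.4, 2.9]
grip_width: 0.0202
```

```bash
python3 - <<'E'
from h import *
pin()
g=cv2.GaussianBlur(img('wrist'),(3,3),0).mean(2);print(g[290:480:4,327].round(0).astype(int).tolist())
E
```

```text
pin0 mixer [0.0305 0.1172] 0.0777
tip mixer [0.0304 0.0172] 0.0756
tcp mixer [0.0305 0.1008] 0.0724
yaw add -0.0015 F [-1.1 -0.4  2.9] t 12.5 w 0.020223931116312478
[106, 42, 42, 42, 46, 50, 51, 53, 53, 50, 50, 51, 48, 45, 43, 39, 35, 32, 30, 31, 33, 31, 34, 60, 88, 92, 91, 92, 92, 102, 101, 102, 103, 104, 104, 118, 123, 162, 119, 38, 35, 35, 34, 32, 31, 31, 30, 28]
```

```bash
python3 - <<'E'
from h import *
im=img('wrist');cv2.imwrite('pics/w12.png',im);g=cv2.GaussianBlur(im,(3,3),0).mean(2)
print('     ',list(range(280,384,4)))
for r in range(360,448,4):print(r,g[r,280:384:4].round(0).astype(int).tolist())
p=env.camera_params('wrist')
for z in(.079,.084,.09):print(z,[proj(p,m(.030,y,z)).round(0).tolist() for y in(.0745,.0845,.0885,.0925)],[proj(p,m(x,.0845,z)).round(0).tolist() for x in(.013,.021,.039,.047)])
E
```

```text
[280, 284, 288, 292, 296, 300, 304, 308, 312, 316, 320, 324, 328, 332, 336, 340, 344, 348, 352, 356, 360, 364, 368, 372, 376, 380]
360 [35, 36, 38, 34, 33, 32, 33, 33, 33, 32, 31, 33, 34, 33, 34, 35, 34, 33, 34, 36, 39, 40, 39, 39, 39, 39]
364 [34, 35, 37, 32, 32, 30, 30, 30, 30, 31, 30, 30, 30, 33, 33, 33, 31, 32, 34, 33, 36, 40, 38, 37, 37, 39]
368 [33, 35, 35, 32, 31, 29, 32, 31, 31, 31, 31, 30, 32, 32, 32, 33, 32, 30, 82, 33, 38, 36, 38, 37, 38, 38]
372 [34, 34, 36, 32, 32, 30, 30, 29, 30, 33, 30, 32, 32, 31, 33, 32, 32, 53, 95, 37, 37, 37, 35, 38, 37, 38]
376 [36, 34, 35, 31, 74, 57, 39, 30, 31, 32, 33, 32, 33, 34, 33, 34, 36, 93, 92, 44, 38, 39, 37, 36, 38, 38]
380 [35, 35, 37, 32, 88, 93, 94, 96, 94, 67, 51, 38, 34, 34, 35, 34, 88, 92, 93, 53, 38, 38, 38, 37, 38, 37]
384 [35, 35, 37, 34, 92, 92, 93, 94, 97, 85, 86, 89, 90, 83, 69, 80, 93, 91, 91, 63, 40, 41, 39, 39, 38, 37]
388 [36, 37, 38, 36, 94, 92, 93, 93, 93, 92, 93, 93, 92, 91, 92, 93, 92, 91, 91, 78, 41, 40, 40, 39, 41, 41]
392 [38, 37, 39, 40, 94, 91, 93, 93, 93, 92, 92, 92, 92, 91, 92, 93, 92, 91, 91, 83, 41, 43, 41, 
[... 1302 characters left out ...]
0, 151, 161, 161, 137, 117, 118, 118, 113, 94, 66, 71, 41, 33, 35, 34]
440 [37, 35, 37, 38, 37, 38, 40, 55, 82, 91, 127, 158, 165, 158, 110, 68, 47, 37, 37, 37, 37, 34, 35, 34, 34, 34]
444 [35, 36, 35, 36, 37, 38, 38, 38, 38, 38, 36, 37, 38, 36, 37, 38, 36, 36, 37, 35, 36, 34, 31, 34, 31, 33]
0.079 [[323.0, 404.0], [323.0, 379.0], [322.0, 369.0], [322.0, 359.0]] [[274.0, 379.0], [297.0, 379.0], [348.0, 379.0], [371.0, 379.0]]
0.084 [[322.0, 413.0], [322.0, 388.0], [322.0, 378.0], [322.0, 367.0]] [[272.0, 388.0], [296.0, 388.0], [349.0, 388.0], [373.0, 388.0]]
0.09 [[322.0, 425.0], [322.0, 399.0], [322.0, 388.0], [322.0, 377.0]] [[269.0, 399.0], [294.0, 399.0], [350.0, 399.0], [375.0, 399.0]]
```

carry_out --rows '[{"tx": 0, "ty": 0, "tz": 0, "yaw": 0}, {"tx": 0, "ty": 0, "tz": 0, "yaw": 0}, {"tx": 0, "ty": 0, "tz": 0, "yaw": 0}, {"tx": 0, "ty": 0, "tz": 0, "yaw": 0}, {"tx": 1, "ty": 0, "tz": 0, "yaw": 0}, {"tx": 1, "ty": 0, "tz": 0, "yaw": 0}, {"tx": 1, "ty": 0, "tz": 0, "yaw": 0}, {"tx": 1, "ty": 0, "tz": 0, "yaw": 0}, {"tx": 0, "ty": 0, "tz": 0, "yaw": 0}]' --jaw -0.2

```text
time_s: 13.5
position: [0.5545, 0.0904, 0.0719]
tool_rot: [[0.035, 0.999, -0.008], [0.999, -0.035, 0.018], [0.018, -0.008, -1.0]]
ft_force: [0.7, 0.2, -0.2]
grip_width: 0.0512
```

```bash
python3 - <<'E'
from h import *
pin()
g=cv2.GaussianBlur(img('wrist'),(3,3),0).mean(2)
print('     ',list(range(280,384,4)))
for r in range(364,480,4):print(r,g[r,280:384:4].round(0).astype(int).tolist())
p=env.camera_params('wrist')
for z in(.079,.084,.09):print(z,[proj(p,m(.030,y,z)).round(0).tolist() for y in(.0745,.0845,.0885,.1125,.1165)])
E
```

```text
pin0 mixer [0.0303 0.159 ] 0.0772
tip mixer [0.0301 0.059 ] 0.0754
tcp mixer [0.0303 0.1426] 0.0719
yaw add -0.002 F [ 0.7  0.2 -0.2] t 13.5 w 0.051165091149780635
      [280, 284, 288, 292, 296, 300, 304, 308, 312, 316, 320, 324, 328, 332, 336, 340, 344, 348, 352, 356, 360, 364, 368, 372, 376, 380]
364 [117, 117, 117, 117, 117, 118, 118, 119, 119, 120, 120, 120, 153, 148, 158, 183, 183, 183, 183, 184, 184, 183, 121, 122, 122, 123]
368 [119, 119, 119, 120, 120, 121, 121, 121, 122, 123, 122, 121, 196, 197, 197, 197, 197, 197, 197, 197, 197, 198, 189, 190, 140, 125]
372 [119, 120, 121, 121, 121, 122, 122, 122, 123, 123, 123, 124, 123, 195, 201, 202, 202, 201, 202, 202, 202, 202, 202, 202, 185, 165]
376 [120, 121, 121, 122, 122, 123, 123, 123, 124, 125, 125, 125, 125, 196, 206, 206, 206, 206, 206, 206, 206, 205, 206, 206, 206, 206]
380 [121, 121, 121, 122, 122, 123, 123, 124, 124, 124, 125, 125, 125, 196, 205, 206, 205, 206, 206, 206, 206, 206, 206, 206, 206, 206]
384 [121, 121, 121, 122, 122, 123, 123, 124, 124, 126, 125, 126, 126, 195, 204, 204, 205, 205, 205, 205, 205, 205, 205, 205,
[... 2243 characters left out ...]
 43]
464 [33, 34, 34, 32, 30, 32, 32, 33, 34, 35, 34, 35, 34, 35, 37, 38, 37, 37, 38, 39, 40, 40, 39, 41, 40, 40]
468 [31, 31, 30, 33, 32, 31, 30, 31, 32, 33, 34, 32, 33, 33, 35, 35, 35, 36, 35, 39, 39, 38, 39, 39, 39, 39]
472 [29, 30, 31, 31, 29, 31, 30, 30, 33, 31, 31, 31, 33, 32, 31, 33, 33, 36, 34, 36, 37, 35, 36, 36, 38, 37]
476 [30, 30, 30, 29, 30, 31, 29, 31, 28, 32, 31, 30, 30, 32, 32, 33, 33, 33, 33, 34, 34, 34, 35, 35, 36, 36]
0.079 [[324.0, 498.0], [323.0, 477.0], [323.0, 468.0], [323.0, 413.0], [323.0, 404.0]]
0.084 [[323.0, 510.0], [323.0, 488.0], [323.0, 479.0], [323.0, 423.0], [323.0, 413.0]]
0.09 [[323.0, 525.0], [323.0, 502.0], [323.0, 493.0], [323.0, 435.0], [323.0, 425.0]]
```

carry_out --rows '[{"tx": 0, "ty": 0, "tz": 0, "yaw": 0}, {"tx": 0, "ty": 0, "tz": 0, "yaw": 0}, {"tx": 0, "ty": 0, "tz": 0, "yaw": 0}, {"tx": 0, "ty": 0, "tz": 0, "yaw": 0}, {"tx": 0, "ty": 0, "tz": 0, "yaw": 0}, {"tx": 0, "ty": 0, "tz": 0, "yaw": 0}, {"tx": 0, "ty": 0, "tz": 0, "yaw": 0}]' --jaw 1

```text
time_s: 14.25
position: [0.5546, 0.0888, 0.0719]
tool_rot: [[0.036, 0.999, -0.008], [0.999, -0.036, 0.018], [0.018, -0.008, -1.0]]
ft_force: [-0.2, 0.8, 0.6]
grip_width: 0.0003
```

carry_out --rows '[{"tx": -0.5, "ty": 0, "tz": 0, "yaw": 0}, {"tx": -0.5, "ty": 0, "tz": 0, "yaw": 0}, {"tx": -0.5, "ty": 0, "tz": 0, "yaw": 0}, {"tx": -0.4, "ty": 0, "tz": 0, "yaw": 0}, {"tx": -0.3, "ty": 0, "tz": 0, "yaw": 0}, {"tx": -0.3, "ty": 0, "tz": 0, "yaw": 0}]'

```text
time_s: 14.85
position: [0.554, 0.0708, 0.072]
tool_rot: [[0.038, 0.999, -0.005], [0.999, -0.038, 0.037], [0.037, -0.006, -0.999]]
ft_force: [3.3, 21.6, -0.2]
grip_width: -0.0001
```

```bash
python3 - <<'E'
from h import *
pin()
E
```

```text
pin0 mixer [0.0305 0.1393] 0.0776
tip mixer [0.0299 0.0393] 0.0739
tcp mixer [0.0304 0.1229] 0.072
yaw add -0.0056 F [ 3.3 21.6 -0.2] t 14.85 w -6.850682518358358e-05
```

Contact stops the fingers at exactly the knob-home position with 21 N: pin is home. Back off, rise, and go to the bar key.

carry_out --rows '[{"tx": 1, "ty": 0, "tz": 0, "yaw": 0}, {"tx": 0.8, "ty": 0, "tz": -0.5, "yaw": 0}, {"tx": 0, "ty": 0, "tz": -2, "yaw": 0}, {"tx": 0, "ty": 0, "tz": -2.5, "yaw": 0}, {"tx": 0, "ty": 0, "tz": -2.5, "yaw": 0}, {"tx": 0, "ty": 0, "tz": 0, "yaw": 0}]'

```text
time_s: 15.45
position: [0.5548, 0.0869, 0.1511]
tool_rot: [[0.038, 0.999, -0.006], [0.999, -0.038, 0.035], [0.035, -0.007, -0.999]]
ft_force: [1.0, 0.2, -0.4]
grip_width: 0.0002
```

```bash
cat >> h.py <<'E'
def key(y,z): 
    q=m(-.042,y,z);go(*q,-1.87);pin()
E
python3 - <<'E'
from h import *
key(-.069,.10)
E
```

```text
t 15.45 pos [0.5548 0.0869 0.1511] yang -2.17 F [ 1.   0.2 -0.4] w 0.0002
tool cm [-21.01  -7.13   4.43] yaw -0.005
pin0 mixer [0.0309 0.1554] 0.1567
tip mixer [0.0303 0.0554] 0.1532
tcp mixer [0.0307 0.139 ] 0.1511
yaw add -0.0052 F [ 1.   0.2 -0.4] t 15.45 w 0.0001773551678020626
```

carry_out --rows '[{"tx": 0, "ty": -2.5, "tz": 0, "yaw": 0}, {"tx": -1.5, "ty": -3, "tz": 0, "yaw": 0}, {"tx": -3.5, "ty": -1.6, "tz": 0, "yaw": 0}, {"tx": -4, "ty": 0, "tz": 0, "yaw": 0}, {"tx": -4, "ty": 0, "tz": 0, "yaw": 0}, {"tx": -4, "ty": 0, "tz": 0, "yaw": 0}, {"tx": -3, "ty": 0, "tz": 0, "yaw": 0}, {"tx": -1, "ty": 0, "tz": 0, "yaw": 0}, {"tx": 0, "ty": 0, "tz": 0, "yaw": 0}]'

```text
time_s: 16.35
position: [0.4712, -0.1267, 0.1426]
tool_rot: [[0.036, 0.999, -0.008], [0.999, -0.036, 0.033], [0.033, -0.009, -0.999]]
ft_force: [-0.3, 0.4, 0.8]
grip_width: -0.0002
```

```bash
python3 - <<'E'
from h import *
key(-.069,.08)
t=img('top');cv2.imwrite('pics/t13.png',t)
E
```

```text
t 16.35 pos [ 0.4712 -0.1267  0.1426] yang -2.05 F [-0.3  0.4  0.8] w -0.0002
tool cm [0.61 0.44 6.28] yaw -0.003
pin0 mixer [-0.0458 -0.0608] 0.1482
tip mixer [-0.0461 -0.1608] 0.1449
tcp mixer [-0.0459 -0.0772] 0.1426
yaw add -0.0032 F [-0.3  0.4  0.8] t 16.35 w -0.0002037840323965992
```

carry_out --rows '[{"tx": 0.6, "ty": 0.45, "tz": 1.5, "yaw": -0.003}, {"tx": 0, "ty": 0, "tz": 2, "yaw": 0}, {"tx": 0, "ty": 0, "tz": 2, "yaw": 0}, {"tx": 0, "ty": 0, "tz": 0.5, "yaw": 0}, {"tx": 0, "ty": 0, "tz": 0, "yaw": 0}]'

```text
time_s: 16.9
position: [0.476, -0.1111, 0.0819]
tool_rot: [[0.025, 1.0, -0.008], [0.999, -0.025, 0.034], [0.033, -0.009, -0.999]]
ft_force: [-1.2, -0.4, 0.6]
grip_width: -0.0002
```

```bash
python3 - <<'E'
from h import *
key(-.069,.062)
E
```

```text
t 16.9 pos [ 0.476  -0.1111  0.0819] yang -1.44 F [-1.2 -0.4  0.6] w -0.0002
tool cm [-0.83 -0.03  1.96] yaw 0.008
pin0 mixer [-0.0417 -0.0451] 0.0874
tip mixer [-0.041 -0.145] 0.0841
tcp mixer [-0.0416 -0.0614] 0.0819
yaw add 0.0076 F [-1.2 -0.4  0.6] t 16.9 w -0.0002346723993548201
```

carry_out --rows '[{"tx": -0.85, "ty": 0, "tz": 0.2, "yaw": 0.008}, {"tx": 0, "ty": 0, "tz": 0, "yaw": 0}, {"tx": 0, "ty": 0, "tz": 0.5, "yaw": 0}, {"tx": 0, "ty": 0, "tz": 0.4, "yaw": 0}, {"tx": 0, "ty": 0, "tz": 0, "yaw": 0}]'

```text
time_s: 17.4
position: [0.4768, -0.1196, 0.0723]
tool_rot: [[0.033, 0.999, -0.004], [0.999, -0.033, 0.031], [0.031, -0.005, -0.999]]
ft_force: [0.2, -0.2, -0.0]
grip_width: 0.0002
```

```bash
python3 - <<'E'
from h import *
key(-.069,.062)
E
```

```text
t 17.4 pos [ 0.4768 -0.1196  0.0723] yang -1.88 F [ 0.2 -0.2 -0. ] w 0.0002
tool cm [ 0.06 -0.15  1.03] yaw -0.0
pin0 mixer [-0.0405 -0.0536] 0.0778
tip mixer [-0.0405 -0.1535] 0.0746
tcp mixer [-0.0405 -0.0699] 0.0723
yaw add -0.0002 F [ 0.2 -0.2 -0. ] t 17.4 w 0.00015327537195465062
```

carry_out --rows '[{"tx": 0, "ty": 0, "tz": 0.35, "yaw": 0}, {"tx": 0, "ty": 0, "tz": 0.35, "yaw": 0}, {"tx": 0, "ty": 0, "tz": 0.35, "yaw": 0}]'

```text
time_s: 17.7
position: [0.477, -0.1196, 0.0617]
tool_rot: [[0.033, 0.999, -0.003], [0.999, -0.033, 0.031], [0.03, -0.004, -1.0]]
ft_force: [-3.2, -0.5, 19.9]
grip_width: -0.0005
```

carry_out --rows '[{"tx": 0, "ty": 0, "tz": 0.1, "yaw": 0}, {"tx": 0, "ty": 0, "tz": 0, "yaw": 0}]'

```text
time_s: 17.9
position: [0.477, -0.1196, 0.0622]
tool_rot: [[0.033, 0.999, -0.002], [0.999, -0.032, 0.03], [0.03, -0.003, -1.0]]
ft_force: [-1.7, 0.5, 3.8]
grip_width: 0.0001
```

carry_out --rows '[{"tx": 0, "ty": 0, "tz": -0.8, "yaw": 0}, {"tx": 0, "ty": 0, "tz": -1.5, "yaw": 0}, {"tx": 0.1, "ty": 0, "tz": -0.5, "yaw": 0}, {"tx": 1.5, "ty": 0, "tz": 0, "yaw": 0}, {"tx": 1.5, "ty": 0, "tz": 0, "yaw": 0}, {"tx": 1.2, "ty": 0, "tz": 0, "yaw": 0}, {"tx": 0, "ty": 0, "tz": 0, "yaw": 0}]'

```text
time_s: 18.6
position: [0.4779, -0.0728, 0.0916]
tool_rot: [[0.032, 0.999, -0.004], [0.999, -0.032, 0.031], [0.031, -0.005, -1.0]]
ft_force: [0.2, -0.2, -0.2]
grip_width: 0.0001
```

```bash
python3 - <<'E'
from h import *
key(-.023,.072)
E
```

```text
t 18.6 pos [ 0.4779 -0.0728  0.0916] yang -1.85 F [ 0.2 -0.2 -0.2] w 0.0001
tool cm [-0.06 -0.09  1.96] yaw 0.0
pin0 mixer [-0.041  -0.0067] 0.0971
tip mixer [-0.0409 -0.1066] 0.094
tcp mixer [-0.041 -0.023] 0.0916
yaw add 0.0004 F [ 0.2 -0.2 -0.2] t 18.6 w 0.00014143105948170731
```

carry_out --rows '[{"tx": -0.05, "ty": -0.05, "tz": 1, "yaw": 0}, {"tx": 0, "ty": 0, "tz": 0.9, "yaw": 0}, {"tx": 0, "ty": 0, "tz": 0.35, "yaw": 0}, {"tx": 0, "ty": 0, "tz": 0.35, "yaw": 0}, {"tx": 0, "ty": 0, "tz": 0.35, "yaw": 0}]'

```text
time_s: 19.1
position: [0.4774, -0.0721, 0.0606]
tool_rot: [[0.032, 0.999, -0.004], [0.999, -0.032, 0.032], [0.031, -0.005, -0.999]]
ft_force: [-13.8, 6.1, 61.7]
grip_width: 0.0
```

carry_out --rows '[{"tx": 0, "ty": 0, "tz": 0, "yaw": 0}, {"tx": 0, "ty": 0, "tz": -0.8, "yaw": 0}, {"tx": 0, "ty": 0, "tz": -1.5, "yaw": 0}, {"tx": 0.1, "ty": 0, "tz": -0.5, "yaw": 0}, {"tx": 1.5, "ty": 0, "tz": 0, "yaw": 0}, {"tx": 1.5, "ty": 0, "tz": 0, "yaw": 0}, {"tx": 1.2, "ty": 0, "tz": 0, "yaw": 0}, {"tx": 0, "ty": 0, "tz": 0, "yaw": 0}]'

```text
time_s: 19.9
position: [0.4783, -0.0273, 0.091]
tool_rot: [[0.035, 0.999, -0.005], [0.999, -0.035, 0.032], [0.032, -0.006, -0.999]]
ft_force: [0.3, -0.6, -0.2]
grip_width: -0.0002
```

```bash
python3 - <<'E'
from h import *
key(.023,.072)
E
```

```text
t 19.9 pos [ 0.4783 -0.0273  0.091 ] yang -1.98 F [ 0.3 -0.6 -0.2] w -0.0002
tool cm [-0.01  0.02  1.9 ] yaw -0.002
pin0 mixer [-0.042   0.0388] 0.0965
tip mixer [-0.0422 -0.0612] 0.0934
tcp mixer [-0.0421  0.0224] 0.091
yaw add -0.0019 F [ 0.3 -0.6 -0.2] t 19.9 w -0.00015458880525034822
```

carry_out --rows '[{"tx": -0.05, "ty": 0, "tz": 1, "yaw": 0}, {"tx": 0, "ty": 0, "tz": 0.9, "yaw": 0}, {"tx": 0, "ty": 0, "tz": 0.4, "yaw": 0}, {"tx": 0, "ty": 0, "tz": 0.3, "yaw": 0}, {"tx": 0, "ty": 0, "tz": 0.3, "yaw": 0}]'

```text
time_s: 20.4
position: [0.4784, -0.0269, 0.0606]
tool_rot: [[0.035, 0.999, -0.004], [0.999, -0.035, 0.032], [0.032, -0.005, -0.999]]
ft_force: [-15.0, 5.1, 60.1]
grip_width: 0.0001
```

carry_out --rows '[{"tx": 0, "ty": 0, "tz": 0, "yaw": 0}, {"tx": 0, "ty": 0, "tz": -0.8, "yaw": 0}, {"tx": 0, "ty": 0, "tz": -2, "yaw": 0}, {"tx": 0, "ty": 0, "tz": -3, "yaw": 0}, {"tx": 0, "ty": -1, "tz": -4, "yaw": 0}, {"tx": 0, "ty": -3, "tz": -3, "yaw": 0}, {"tx": 0, "ty": -4, "tz": -2, "yaw": 0}, {"tx": 0, "ty": -3, "tz": 0, "yaw": 0}, {"tx": 0, "ty": 0, "tz": 0, "yaw": 0}, {"tx": 0, "ty": 0, "tz": 0, "yaw": 0}]'

```text
time_s: 21.4
position: [0.3658, -0.0302, 0.2167]
tool_rot: [[0.039, 0.999, -0.002], [0.999, -0.039, 0.03], [0.03, -0.003, -1.0]]
ft_force: [0.0, -0.5, 0.5]
grip_width: -0.0
```

```bash
python3 - <<'E'
from h import *
p=env.camera_params('top');t=img('top');s=img('scene');cv2.imwrite('pics/t20.png',t);cv2.imwrite('pics/s20.png',s)
a=cv2.imread('pics/top0.png')
g=t.mean(2);d=cv2.absdiff(cv2.GaussianBlur(t,(5,5),0),cv2.GaussianBlur(a,(5,5),0)).max(2)
# bystanders
for n,(u,v) in dict(cup=(262,295),counter=(314,194),vial=(174,190)).items():print(n,'maxdiff',d[v-15:v+16,u-18:u+19].max(),(d[v-15:v+16,u-18:u+19]>40).sum())
print('pin0',proj(p,m(.03,.0845,.084)).round(1),'back',proj(p,m(.03,.1125,.084)).round(1),'ear',proj(p,m(.03,.0745,.09)).round(1))
for y in range(172,196,2):print(y,g[y,380:416:1].round(0).astype(int).tolist())
E
```

```text
cup maxdiff 21 0
counter maxdiff 4 0
vial maxdiff 3 0
pin0 [402.8 182.1] back [388.1 181.5] ear [408.6 181.6]
172 [52, 53, 56, 55, 56, 60, 95, 163, 218, 235, 240, 242, 242, 241, 242, 242, 242, 242, 242, 241, 237, 231, 231, 230, 232, 238, 241, 241, 241, 241, 241, 240, 241, 240, 240, 240]
174 [53, 53, 54, 54, 54, 80, 120, 174, 219, 236, 240, 242, 242, 242, 242, 242, 242, 242, 242, 241, 236, 230, 225, 212, 228, 238, 238, 239, 240, 241, 241, 241, 241, 241, 242, 241]
176 [52, 56, 56, 55, 57, 86, 121, 170, 213, 230, 236, 238, 239, 239, 238, 239, 238, 235, 228, 227, 223, 197, 151, 154, 222, 237, 238, 237, 237, 240, 241, 242, 242, 242, 242, 242]
178 [55, 57, 50, 53, 58, 85, 119, 141, 147, 135, 149, 180, 195, 179, 183, 195, 197, 184, 177, 184, 166, 124, 111, 145, 220, 238, 239, 239, 239, 240, 241, 242, 242, 242, 242, 241]
180 [57, 52, 56, 51, 59, 83, 110, 102, 69, 58, 56, 57, 56, 56, 55, 56, 56, 58, 57, 57, 56, 59, 78, 148, 222, 238, 238, 238, 239, 234, 232, 232, 237, 238, 239, 238]
182 [55, 56, 59, 52, 61, 95, 118, 98, 59, 59, 61, 58, 59, 59, 60, 58, 59, 58, 59, 60, 58, 59, 79, 155, 224, 237
[... 378 characters left out ...]
188 [54, 56, 57, 54, 60, 96, 127, 132, 113, 87, 75, 76, 74, 73, 72, 71, 71, 66, 61, 66, 61, 63, 90, 166, 227, 239, 239, 239, 235, 238, 242, 241, 239, 234, 230, 230]
190 [55, 56, 57, 55, 61, 93, 129, 140, 143, 150, 157, 156, 159, 158, 158, 159, 155, 134, 128, 129, 108, 94, 110, 165, 223, 237, 238, 238, 232, 227, 236, 238, 232, 227, 215, 206]
192 [55, 56, 57, 59, 67, 99, 133, 144, 146, 156, 160, 162, 161, 162, 162, 161, 158, 139, 133, 138, 117, 102, 103, 112, 119, 123, 125, 145, 165, 164, 159, 145, 137, 135, 129, 126]
194 [56, 53, 55, 56, 65, 98, 134, 148, 149, 156, 159, 162, 160, 163, 162, 161, 158, 137, 132, 140, 120, 104, 107, 106, 108, 109, 127, 149, 162, 157, 142, 133, 135, 135, 134, 134]
```

Top image: knob spans columns 388–402, exactly where a home pin should be (388.1–402.8), no gap to the ear. The bystanders haven't moved. Hand in.

```bash
python3 -c "
from rig import env
print(env.observe()['ft_force'].round(1),env.close_job())"
```

```text
the job is handed in; nothing more can be done
[-0.2  0.5  0.1] None
```

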